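Load the decorator's sprung clamp with the solid ceramic bars

TASK

Some of the white ceramic bars are solid and some hollow; they look alike, so feel their weight in the grip. Push the wooden wedge, ramp first, under the clamp's sprung cross bar so that it holds the arm fully open by itself, slide every solid bar lengthways beneath the cross bar, one in each bay, right up to the stop, then draw the wedge out so that the arm comes down on the bars, and put the wedge back on its cork mat, right way up. Lay every hollow bar flat on the floor of the wooden tray, and do not disturb the painted napkin holder, the jar or the mug.

Things in the scene. Friction and masses are not known exactly. Their poses are not given: they have to be found in the camera images.
- clamp: Fixed steel clamp. Origin on the table below the cross bar's middle; x points from the open front to the hinge (the way things slide in), y along the cross bar. Base plate 6 mm thick, x = -115 to +185 mm, 250 mm wide. Two bays at y = +85 and -85 mm, the wedge's lane at y = 0. Behind each bay a stop 50 mm wide, 22 mm above the plate, face at x = +35 mm.
- spring_arm (a joint): Sprung arm (rad): 0 down on nothing (cross bar 28 mm above the plate), about 0.08 on 40 mm ceramic bars, about 0.147 on the wedge. Its cross bar is round steel, 16 mm thick, over x = 0, y = -113 to +113 mm, on two 12 mm wide arms at y = +-42 mm from the hinge at x = 150 mm, 56 mm above the table. Presses down with 3 to 5 N.
- bay_left (a point): Where the middle of a ceramic bar lies when it is home in the bay at the clamp's +y side, its end touching the stop: clamp x = -15, y = +85, 26 mm above the table. Axes as the clamp's; the bar's length lies along x.
- bay_right (a point): The same for the bay at the clamp's -y side (y = -85 mm).
- wedge_home (a point): Where the wedge's origin lies when it props the arm: clamp x = +20, y = 0, on the base plate (6 mm above the table). Axes as the clamp's; the wedge's x points along x.
- wedge: Loose wooden wedge, 150 x 36 mm, 120 g. Origin at the centre of its underside, x towards the thin end. Flat top 50 mm high from x = -75 to +10 mm, then a ramp down to 22 mm at the blunt thin end, x = +75 mm. Pushing it in takes up to about 15 N. Grip it across its width near the thick end (x about -57 mm), which stays clear in front of the cross bar.
- mat: Fixed cork mat, 180 x 75 mm, 3 mm thick, where the wedge lies at the start, lengthways. Origin at the centre of its underside, x along its length.
- tray: Fixed open wooden tray, outside 150 x 260 x 30 mm, walls and floor 6 mm thick. Origin at the centre of its underside, x along its short side (150 mm), y along its long side. Three bars fit side by side, lying along x, 75 mm apart.
- bar_a: One of up to five white ceramic bars, 100 x 40 x 40 mm, lying on a long side; origin at its middle (20 mm above what it lies on), x along its length. All look the same: a solid one weighs 350 to 420 g, a hollow one 120 to 145 g; any may be either. None from the start: absent in this run.
- bar_b: One of up to five white ceramic bars, 100 x 40 x 40 mm, lying on a long side; origin at its middle (20 mm above what it lies on), x along its length. All look the same: a solid one weighs 350 to 420 g, a hollow one 120 to 145 g; any may be either. None from the start: absent in this run.
- bar_c: One of up to five white ceramic bars, 100 x 40 x 40 mm, lying on a long side; origin at its middle (20 mm above what it lies on), x along its length. All look the same: a solid one weighs 350 to 420 g, a hollow one 120 to 145 g; any may be either. None from the start: absent in this run.
- bar_d: One of up to five white ceramic bars, 100 x 40 x 40 mm, lying on a long side; origin at its middle (20 mm above what it lies on), x along its length. All look the same: a solid one weighs 350 to 420 g, a hollow one 120 to 145 g; any may be either. None from the start: absent in this run.
- bar_e: One of up to five white ceramic bars, 100 x 40 x 40 mm, lying on a long side; origin at its middle (20 mm above what it lies on), x along its length. All look the same: a solid one weighs 350 to 420 g, a hollow one 120 to 145 g; any may be either. None from the start: absent in this run.
- holder_1: Bystander: painted white napkin holder (two upright discs on a round foot), 84 mm wide, 96 mm high; origin under its middle. Leave alone.
- jar: Bystander: jar of paint, 60 mm across, 75 mm high; origin under its middle. Leave alone.
- mug: Bystander: white mug, 76 mm across, 80 mm high; origin under its middle. Leave alone.
Mind the look-alikes: they are no part of the job. What is shaped like the bar_c but red is not meant. Leave any purple look-alike of the bar_d alone.

How it is judged:
By the outcome, as a careful person would: the job done as asked, in the order asked, and still so for the second after the job is handed in, with the robot touching nothing.
Of bar_a, bar_d only 1 to 2 are there at a start; the rules pass over those that are not, and their reading is None.
Of bar_b, bar_c, bar_e only 2 to 3 are there at a start; the rules pass over those that are not, and their reading is None.
At some moment in a run one of bar_a, bar_b, bar_c, bar_d, bar_e may be knocked a few centimetres aside while the robot is not near it.
Once in a run the grip may slacken for a moment while it holds something.
It also fails if it takes over 210 s, if anything falls off the work surface, if the arm or the gripper's body presses on something with over 40 N, if the wrist force passes 120 N, or if a joint passes its speed limit or range.

ROBOT

A 6-joint arm with a two-finger parallel gripper is mounted at the origin on the work surface. World frame = base frame: x ahead of the robot, y to its left, z up, the work surface at z = 0. Lengths are in m, angles in rad, forces in N, time in s.
With the tool pointing down it reaches from about 0.325 to 0.85 m from the base axis. Payload 15.5 kg.
Tool frame: the origin (TCP) lies at the very end of the fingers, on their centre line; the grasp point (between the pads) lies hold_point_z behind it (hold_point_z is the distance from the TCP to the grasp point, in m); z points along the fingers, x is the direction in which the jaws open and shut, and the axes are right-handed (so a half turn about z gives the same grasp; the last joint's range is limited). The gripper opens to 91 mm and grips with 3 to 60 N. Pads are 32 mm wide; open, the fingers measure 118 mm over their backs; the gripper's body (76 mm by 178 mm) begins 60 mm behind the grasp point.
Start: joints at [1.131, 0.494, 1.345, -0, 1.302, -0.096], TCP at [0.211, 0.588, 0.214] pointing down, gripper open.
Joint ranges: [-2.91, 2.91], [-0.82, 2.16], [0.22, 2.67], [-1.22, 4.37], [0.12, 2.79], [-3.08, 3.08]. Speed limits (rad/s): [1.89, 1.89, 2.57, 3.01, 3.01, 3.01].

INTERFACE

Orientations are given as a unit quaternion [x, y, z, w].
In Python, from plant import * gives the robot as it stands.
- The arm moves only by the tool servo_tool, never from a script. Its argument "targets" is a list of rows, each an object with "dp": the shift along the tool's x, y, z in m, a list of three; "twist": the turn about the tool's z in rad. In form: [{"dp": [x, y, z], "twist": twist}, ...]. A call has 1 to 10 rows; each row shifts and turns the pose as measured when the row begins, along the tool's axes as they then stand; what a row does not reach is not made up. A row lasts 1/10 s, in which the tool goes at most 50 mm and 8.59 degrees, less where a joint would pass 70% of its speed; a pose out of reach is approached as far as the arm can. A call is refused whole if a number of a shift passes 0.05 or a number of a turn 0.15, either way. A call with a gripper value outside its range is refused whole. "jaw" is the opening, from 0 (shut) to 1 (fully open), set as the call begins (left out, the last holds). The fingers move at their own pace and stop on an object; "newtons" is the grip in N (left out, the last holds). Time passes only in rows, so rows that do not move let the fingers close. It gives the time, the measured TCP pose, the force and the opening at its end, in the units of the state.
- get_obs(): the state, without advancing time (a new reading comes with each control period).
- grab_frame(name): name is "scene" or "top" or "wrist"; returns a dict with "image" (400x640x3 uint8, blue, green, red), "intrinsics" (3x3 intrinsics, pixels), "k1" (the pictures are not rectified: a ray, as slopes to the right and down, at radius r is drawn at 1 + k1 r^2 times it, then the intrinsics apply), "origin" and "rotation" of the camera in the world. Camera axes: x right, y up, looking along -z (the intrinsics and any distortion apply to the point x, -y, -z); pixel columns grow to the right and rows downward; lengths in m; the calibration is good to about 2 mm. A picture is of the moment at which its call begins. There is no depth.
- job_done(): hands the job in, once; it reports no verdict.
The state is a dict: "time_s": time; "q": joint angles; "dq": joint speeds; "tau": joint torques, N m; "eef_pos": TCP position; "ee_rot": TCP orientation; "force": force on the tool from outside, world axes, zero at the start; "wrist_torque": the same for the moment, N m; "finger_gap": finger opening in m.
Only numpy, scipy, OpenCV 4.12 (cv2) and the standard library are available. Lean on these libraries where they do the work, as an engineer would, in place of code of your own. Each camera call takes 0.05 s, during which the arm holds its last target. There are 200 camera calls.

## Working session

There is one attempt and no reset: what is moved stays moved. The work goes in short steps, Python scripts to look and compute and a tool call to move; the robot and the scene stay as the last step left them, time stands still between calls to the robot, and variables do not carry over. Pictures are saved under pics/ and viewed, about 12 in all and at most 16, crops included, and the job is handed in when it is done.

Besides the shell and the picture viewer there is one more tool, called after "Request:" by a JSON object that holds its "name" and its "arguments". servo_tool: Moves the arm, as the interface text tells. Its arguments: {"type":"object","properties":{"targets":{"type":"array","items":{"type":"object","properties":{"dp":{"type":"array","items":{"type":"number"}},"twist":{"type":"number"}}}},"jaw":{"type":"number"},"newtons":{"type":"number"}},"required":["targets"]}

```bash
ls; mkdir -p pics
python3 - <<'E'
from plant import *
import cv2
o=get_obs()
for k,v in o.items(): print(k,v)
for n in("top","scene"):
    f=grab_frame(n); cv2.imwrite(f"pics/{n}0.png",f["image"]); print(n,f["intrinsics"],f["k1"],f["origin"],f["rotation"])
E
```

```text
pics
time_s 0.0
q [ 1.13050152e+00  4.94228781e-01  1.34614244e+00 -2.26061773e-05
  1.30252977e+00 -9.55341124e-02]
dq [-0.00042158 -0.00047529 -0.00139157  0.00089783  0.000736    0.00059807]
tau [ 2.26158547e-03 -8.78831220e+01 -3.81863344e+01  7.09771249e-02
  5.30118565e-02  9.76302226e-05]
eef_pos [0.21108499 0.58784999 0.2133061 ]
ee_rot [ 8.17913576e-01  5.75340729e-01 -5.63126974e-04  3.33084740e-04]
force [ 0.84240271 -0.26357185 -0.26392449]
wrist_torque [-0.02324507  0.01953485 -0.06519662]
finger_gap 0.09117715904310814
top [[511.82493247   0.         317.85900848]
 [  0.         511.82493247 196.78861835]
 [  0.           0.           1.        ]] 0.031168797974415706 [ 0.33551057 -0.03319066  1.32985857] [-0.0521875   0.03833947  0.70584411 -0.70540105]
scene [[432.52212093   0.         320.81178772]
 [  0.         432.52212093 199.16912442]
 [  0.           0.           1.        ]] -0.07479805847552129 [ 1.03289745 -0.77649066  0.65825151] [0.45415138 0.14047429 0.25987881 0.84052157]
```

View pics/top0.png

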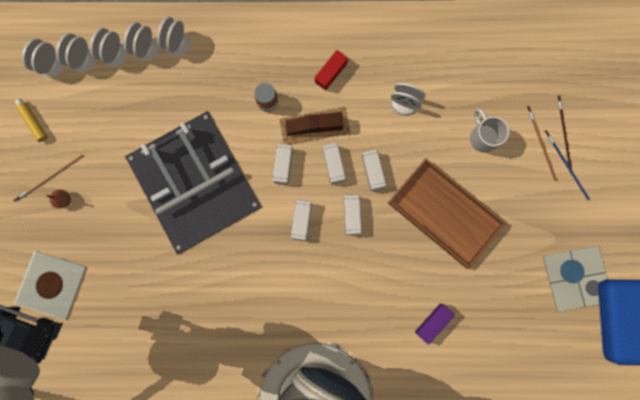

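View pics/scene0.png

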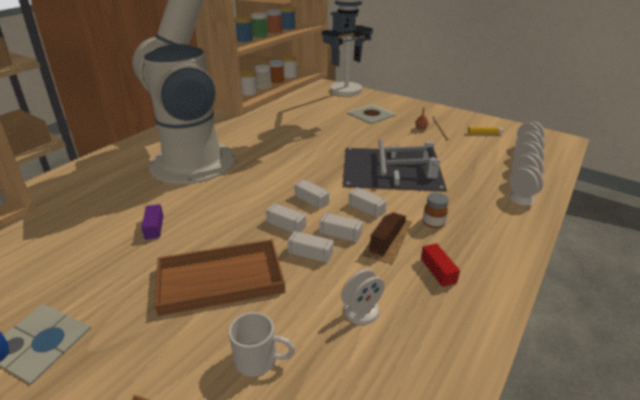

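The top view shows five white bars (about 283,163; 333,162; 374,170; 301,220; 352,215), the wedge on its mat (315,125), the clamp (195,182) with its open front at the lower right, and the tray (448,213). The mug, jar and holder are nearby. I'll measure these next.

```bash
cat > h.py <<'E'
from plant import *
import numpy as np, cv2
from scipy.spatial.transform import Rotation as R
def ray(f,uv):
    K=np.array(f["intrinsics"]); k=f["k1"]
    d=cv2.undistortPoints(np.array(uv,float).reshape(-1,1,2),K,np.array([k,0,0,0,0.])).reshape(-1,2)
    v=np.c_[d[:,0],-d[:,1],-np.ones(len(d))]
    return np.array(f["origin"]),R.from_quat(f["rotation"]).apply(v)
def plane(f,uv,z):
    o,v=ray(f,uv); return o+v*((z-o[2])/v[:,2])[:,None]
def proj(f,P):
    K=np.array(f["intrinsics"]); c=R.from_quat(f["rotation"]).inv().apply(np.array(P,float)-f["origin"])
    a=np.c_[c[:,0],-c[:,1]]/-c[:,2:]; a*=1+f["k1"]*(a**2).sum(1)[:,None]
    return a@K[:2,:2].T+K[:2,2]
def go(p,yaw=None,o=None):
    """print twist (rad) then dp in tool axes after twisting, to reach TCP p with tool-x yaw (deg, mod 180)"""
    o=o or get_obs(); M=R.from_quat(o["ee_rot"]).as_matrix(); y0=np.degrees(np.arctan2(M[1,0],M[0,0]))
    d=0 if yaw is None else (yaw-y0+90)%180-90
    a=np.radians(y0+d); T=np.array([[np.cos(a),np.sin(a),0],[np.sin(a),-np.cos(a),0],[0,0,-1]])
    print("yaw",y0.round(2),"pos",np.round(o["eef_pos"],4),"q6",round(o["q"][5],2),"twist",round(-np.radians(d),3),"dp mm",((np.array(p)-o["eef_pos"])@T*1000).round(1),"gap",round(o["finger_gap"],4),"t",round(o["time_s"],2))
E
python3 - <<'E'
from h import *
import plant
try: print("hold",hold_point_z)
except Exception as e: print(e,[n for n in dir(plant) if n[0]!='_'])
f=grab_frame("top"); im=f["image"]; hsv=cv2.cvtColor(im,cv2.COLOR_BGR2HSV)
m=((hsv[...,1]<45)&(hsv[...,2]>150)).astype(np.uint8)
m[:,:250]=0; m[:, 400:]=0; m[:130]=0; m[245:]=0
n,l,s,c=cv2.connectedComponentsWithStats(m)
for i in range(1,n):
    if s[i,4]<200: continue
    ys,xs=np.where(l==i); P=plane(f,np.c_[xs,ys],.04)
    r=cv2.minAreaRect((P[:,:2]*1000).astype(np.float32)); print(c[i].round(1),s[i,4],np.round(r[0]),np.round(r[1]),round(r[2],1))
big=cv2.resize(im[75:270,110:400],None,fx=2.75,fy=2.75,interpolation=cv2.INTER_CUBIC); cv2.imwrite("pics/crop0.png",big)
print("plate corners", plane(f,[(208,112),(126,156),(179,252),(261,207)],.006)[:,:2].round(3))
print("tray", plane(f,[(427,160),(508,225),(471,267),(389,203)],.03)[:,:2].round(3))
E
```

```text
hold 0.0188
[333.5 162.1] 546 [592. -48.] [96. 38.] 12.7
[281.8 162.7] 518 [590.  85.] [36. 97.] 82.6
[373.4 169.1] 580 [ 573. -149.] [96. 40.] 14.0
[352.2 214.2] 576 [458. -94.] [97. 38.] 2.5
[300.5 219.8] 545 [444.  36.] [37. 96.] 82.1
plate corners [[0.735 0.286]
 [0.616 0.5  ]
 [0.363 0.351]
 [0.48  0.141]]
tray [[ 0.598 -0.288]
 [ 0.431 -0.486]
 [ 0.326 -0.39 ]
 [ 0.487 -0.189]]
```

View pics/crop0.png

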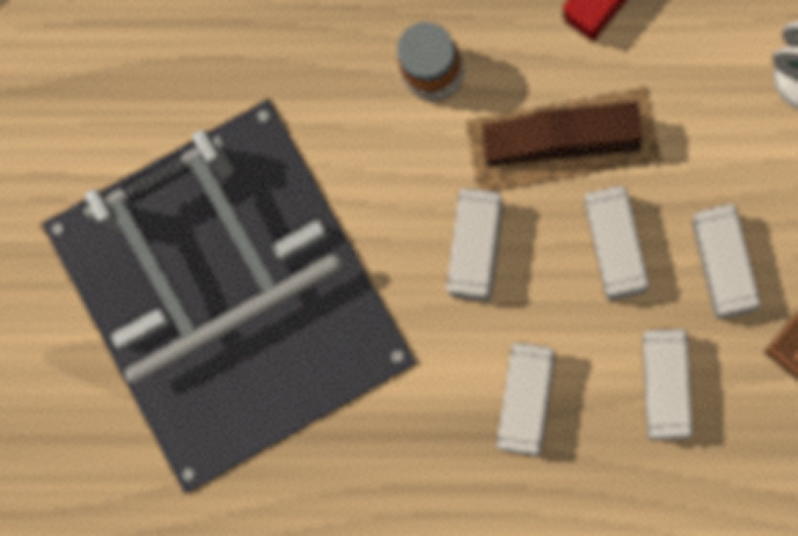

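The crop shows the wedge's seam at crop x≈548. The short ramp part is on its left, so the thin end points left (world +y). Clamp yaw is about 29.5° and its origin about (0.518, 0.302). I'll move above the wedge for a closer look.

Run:
```python
from h import *
go([0.64,0.0,0.28],7)
```

```text
yaw 70.24 pos [0.2112 0.588  0.2135] q6 -0.1 twist 1.104 dp mm [354.  635.8 -66.5] gap 0.0916 t 0.15
```

Request:
{"name": "servo_tool", "arguments": {"targets": [{"dp":[0,0,-0.008],"twist":0.138},{"dp":[0,0,-0.008],"twist":0.138},{"dp":[0,0,-0.008],"twist":0.138},{"dp":[0,0,-0.008],"twist":0.138},{"dp":[0,0,-0.008],"twist":0.138},{"dp":[0,0,-0.008],"twist":0.138},{"dp":[0,0,-0.008],"twist":0.138},{"dp":[0,0,-0.008],"twist":0.138}]}}

```text
time_s: 0.95
eef_pos: [0.2103, 0.5862, 0.2763]
ee_rot: [0.999, 0.041, -0.002, 0.004]
force: [-0.7, 0.0, 0.2]
finger_gap: 0.0915
```

Request:
{"name": "servo_tool", "arguments": {"targets": [{"dp":[0.024,0.043,0],"twist":0},{"dp":[0.024,0.043,0],"twist":0},{"dp":[0.024,0.043,0],"twist":0},{"dp":[0.024,0.043,0],"twist":0},{"dp":[0.024,0.043,0],"twist":0},{"dp":[0.024,0.043,0],"twist":0},{"dp":[0.024,0.043,0],"twist":0},{"dp":[0.024,0.043,0],"twist":0},{"dp":[0.024,0.043,0],"twist":0},{"dp":[0.024,0.043,0],"twist":0}]}}

```text
time_s: 1.95
eef_pos: [0.4831, 0.1706, 0.2773]
ee_rot: [0.999, 0.04, -0.002, 0.003]
force: [-0.2, 0.9, -0.2]
finger_gap: 0.0912
```

Request:
{"name": "servo_tool", "arguments": {"targets": [{"dp":[0.024,0.043,0],"twist":0},{"dp":[0.024,0.043,0],"twist":0},{"dp":[0.024,0.043,0],"twist":0},{"dp":[0.024,0.043,0],"twist":0},{"dp":[0,0,0],"twist":0},{"dp":[0,0,0],"twist":0}]}}

```text
time_s: 2.55
eef_pos: [0.5951, -0.0025, 0.2764]
ee_rot: [0.999, 0.037, -0.002, 0.003]
force: [-0.8, 1.0, 0.2]
finger_gap: 0.091
```

Run:
```python
from h import *
go([0.64,0.0,0.28],7)
f=grab_frame("wrist"); cv2.imwrite("pics/w1.png",f["image"]); print(f["origin"],f["rotation"],f["intrinsics"][0],f["k1"])
```

```text
yaw 4.26 pos [ 0.5951 -0.0025  0.2764] q6 -0.17 twist -0.048 dp mm [44.9  3.  -3.6] gap 0.091 t 2.55
[0.59072186 0.07172811 0.44693209] [-0.13373444 -0.00201425  0.03733611  0.9903116 ] [335.47253044   0.         317.34303643] -0.029945980934632334
```

View pics/w1.png

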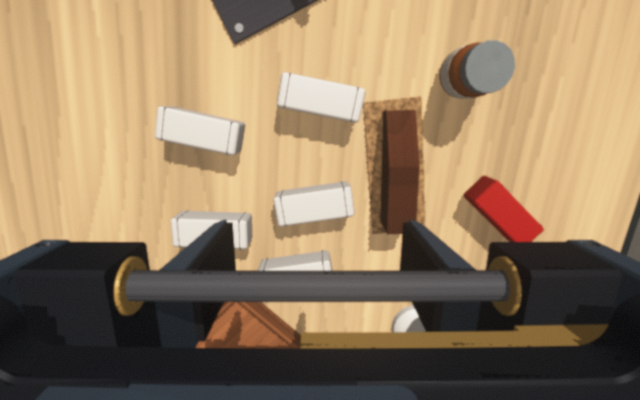

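Run:
```python
from h import *
im=cv2.imread("pics/w1.png"); b=cv2.resize(im[85:245,350:440],None,fx=3.7,fy=3.7,interpolation=cv2.INTER_CUBIC)
t=cv2.imread("pics/top0.png"); t=cv2.resize(t[100:150,270:360],None,fx=5,fy=5,interpolation=cv2.INTER_CUBIC)
o=np.zeros((600,800,3),np.uint8); o[:592,:333]=b; o[:250,340:790]=t; o=cv2.convertScaleAbs(o,alpha=1.8); cv2.imwrite("pics/w1c.png",o)
f=grab_frame("top")
c=[(110+a/2.75,75+b/2.75) for a,b in [(468,122),(648,90),(658,160),(482,188)]]
P=plane(f,c,.003)[:,:2];print(P.round(3),P.mean(0).round(3))
```

```text
[[ 0.715  0.094]
 [ 0.746 -0.081]
 [ 0.676 -0.09 ]
 [ 0.649  0.079]] [0.697 0.   ]
```

View pics/w1c.png

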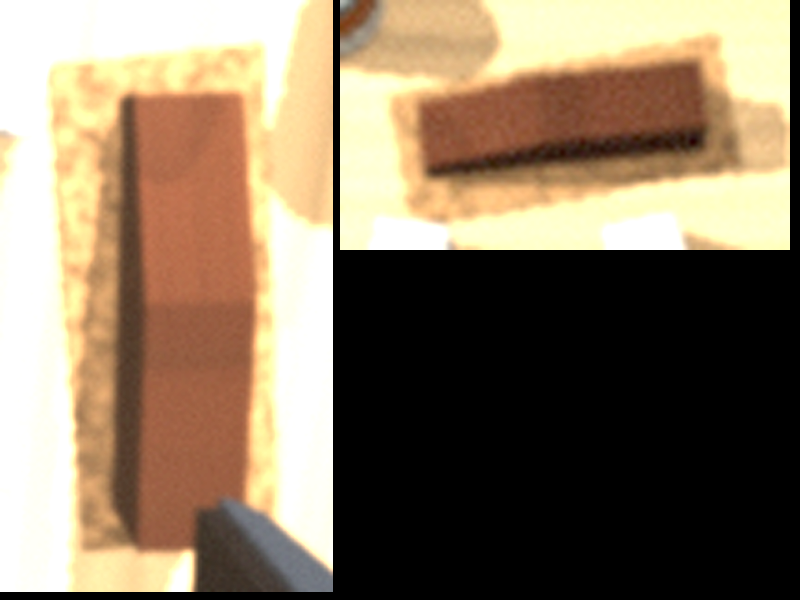

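Run:
```python
from h import *
f=grab_frame("wrist")
px=lambda L:[(350+a/3.7,85+b/3.7) for a,b in L]
A=plane(f,px([(133,95),(243,95)]),.025);B=plane(f,px([(145,303),(253,303)]),.053);C=plane(f,px([(138,550),(195,550)]),.053)
M=plane(f,px([(52,65),(262,45),(78,550)]),.003)
print(A.round(4),B.round(4),C.round(4),M.round(4),sep="\n")
t=A.mean(0);k=B.mean(0);d=(t-C[0])[:2]
print("thin",t,"kink",k,"yaw k->t",np.degrees(np.arctan2(*(t-k)[1::-1])), "left edge yaw",np.degrees(np.arctan2(d[1],d[0])))
```

```text
[[0.6711 0.0778 0.025 ]
 [0.7073 0.0807 0.025 ]]
[[0.6778 0.0138 0.053 ]
 [0.7124 0.0165 0.053 ]]
[[ 0.6866 -0.0701  0.053 ]
 [ 0.7059 -0.0686  0.053 ]]
[[ 0.6463  0.0858  0.003 ]
 [ 0.7174  0.0982  0.003 ]
 [ 0.676  -0.09    0.003 ]]
thin [0.68918066 0.07928033 0.025     ] kink [0.69511014 0.01511798 0.053     ] yaw k->t 95.27991751109668 left edge yaw 89.02165439310198
```

Wedge: origin about (0.697, 0.005), yaw about 96°, thin end +y. Mat: centre about (0.697, 0.002), yaw about 99.5°. I'll grip at the thick end, with the jaw part closed because a bar is close by.

Request:
{"name": "servo_tool", "arguments": {"targets": [{"dp":[0.021,0.012,0.03],"twist":-0.027},{"dp":[0.021,0.012,0.03],"twist":0},{"dp":[0.021,0.012,0.03],"twist":0},{"dp":[0.021,0.012,0.03],"twist":0},{"dp":[0.021,0.012,0.03],"twist":0},{"dp":[0,0,0],"twist":0},{"dp":[0,0,0],"twist":0}], "jaw": 0.65, "newtons": 40}}

```text
time_s: 3.4
eef_pos: [0.7068, -0.0418, 0.1252]
ee_rot: [0.998, 0.058, -0.0, 0.003]
force: [0.3, 0.5, 1.1]
finger_gap: 0.059
```

Run:
```python
from h import *
go([0.7027,-.052,0.012],5.8)
```

```text
yaw 6.69 pos [ 0.7068 -0.0418  0.1252] q6 -0.26 twist 0.016 dp mm [ -5.1   9.7 113.2] gap 0.059 t 3.4
```

Request:
{"name": "servo_tool", "arguments": {"targets": [{"dp":[-0.005,0.01,0.02],"twist":0.016},{"dp":[0,0,0.025],"twist":0},{"dp":[0,0,0.02],"twist":0},{"dp":[0,0,0],"twist":0}]}}

```text
time_s: 3.8
eef_pos: [0.7029, -0.0485, 0.0651]
ee_rot: [0.999, 0.052, 0.003, 0.003]
force: [0.4, -0.1, -1.1]
finger_gap: 0.0589
```

Run:
```python
from h import *
go([0.7027,-.052,0.012],5.8)
```

```text
yaw 6.01 pos [ 0.7029 -0.0485  0.0651] q6 -0.25 twist 0.004 dp mm [-0.6  3.5 53.1] gap 0.0589 t 3.8
```

Request:
{"name": "servo_tool", "arguments": {"targets": [{"dp":[0,0.003,0.02],"twist":0},{"dp":[0,0,0.02],"twist":0},{"dp":[0,0,0.011],"twist":0},{"dp":[0,0,0.002],"twist":0},{"dp":[0,0,0.0],"twist":0}]}}

```text
time_s: 4.3
eef_pos: [0.7065, -0.0488, 0.0208]
ee_rot: [0.998, 0.054, 0.008, 0.004]
force: [-0.3, -0.1, 0.2]
finger_gap: 0.0588
```

Request:
{"name": "servo_tool", "arguments": {"targets": [{"dp":[0,0,0],"twist":0},{"dp":[0,0,0],"twist":0},{"dp":[0,0,0],"twist":0},{"dp":[0,0,0],"twist":0},{"dp":[0,0,0],"twist":0}], "jaw": 0.2, "newtons": 50}}

```text
time_s: 4.8
eef_pos: [0.708, -0.0488, 0.0244]
ee_rot: [0.998, 0.054, 0.01, 0.004]
force: [-0.0, 0.8, -0.7]
finger_gap: 0.0363
```

Request:
{"name": "servo_tool", "arguments": {"targets": [{"dp":[0,0,-0.01],"twist":0},{"dp":[0,0,-0.02],"twist":0},{"dp":[0,0,-0.02],"twist":0},{"dp":[0,0,-0.02],"twist":0},{"dp":[0,0,-0.02],"twist":0},{"dp":[0,0,-0.02],"twist":0},{"dp":[0,0,-0.02],"twist":0},{"dp":[0,0,0],"twist":0}]}}

```text
time_s: 5.6
eef_pos: [0.7048, -0.0479, 0.1633]
ee_rot: [0.998, 0.054, 0.01, 0.004]
force: [-0.1, -0.7, -1.6]
finger_gap: 0.0361
```

Run:
```python
from h import *
a=np.radians(29.5); X=np.array([np.cos(a),np.sin(a)]); O=np.array([.518,.302])
p=O-.25*X; print(p)
go([*p,0.16],-60.5)
```

```text
[0.30041108 0.17889411]
yaw 6.22 pos [ 0.7048 -0.0479  0.1633] q6 -0.26 twist 1.165 dp mm [-396.5  240.3    3.3] gap 0.0361 t 5.6
```

Request:
{"name": "servo_tool", "arguments": {"targets": [{"dp":[0,0,0],"twist":0.117},{"dp":[0,0,0],"twist":0.117},{"dp":[0,0,0],"twist":0.117},{"dp":[0,0,0],"twist":0.117},{"dp":[0,0,0],"twist":0.117},{"dp":[0,0,0],"twist":0.117},{"dp":[0,0,0],"twist":0.117},{"dp":[0,0,0],"twist":0.117},{"dp":[0,0,0],"twist":0.117},{"dp":[0,0,0],"twist":0.117}]}}

```text
time_s: 6.6
eef_pos: [0.7012, -0.0475, 0.1587]
ee_rot: [0.851, -0.525, 0.007, -0.001]
force: [0.3, -1.0, -1.5]
finger_gap: 0.0356
```

Request:
{"name": "servo_tool", "arguments": {"targets": [{"dp":[-0.033,0.0175,0],"twist":0},{"dp":[-0.033,0.0175,0],"twist":0},{"dp":[-0.033,0.0175,0],"twist":0},{"dp":[-0.033,0.0175,0],"twist":0},{"dp":[-0.033,0.0175,0],"twist":0},{"dp":[-0.033,0.0175,0],"twist":0},{"dp":[-0.033,0.0175,0],"twist":0},{"dp":[-0.033,0.0175,0],"twist":0},{"dp":[-0.033,0.0175,0],"twist":0},{"dp":[-0.033,0.0175,0],"twist":0}]}}

```text
time_s: 7.6
eef_pos: [0.3859, 0.1748, 0.1483]
ee_rot: [0.848, -0.53, 0.006, 0.001]
force: [0.5, 1.1, -0.6]
finger_gap: 0.0359
```

```bash
cat >> h.py <<'E'
A=np.radians(29.5); CX=np.array([np.cos(A),np.sin(A)]); CY=np.array([-CX[1],CX[0]]); CO=np.array([.518,.302])
def cl(x,y,z): return [*(CO+x*CX+y*CY),z]
def st():
    o=get_obs(); M=R.from_quat(o["ee_rot"]).as_matrix(); d=np.array(o["eef_pos"][:2])-CO
    print("clamp xy",(d@CX*1000).round(1),(d@CY*1000).round(1),"tilt deg",np.degrees(M[:2,2]).round(2),"F",np.round(o["force"],1))
E
python3 - <<'E'
from h import *
go(cl(-.22,0,.16),-60.5);st()
f=grab_frame("wrist"); cv2.imwrite("pics/w2.png",f["image"])
E
```

```text
yaw -64.05 pos [0.3859 0.1748 0.1483] q6 1.42 twist -0.062 dp mm [-45.7  42.4 -11.7] gap 0.0359 t 7.6
clamp xy -177.6 -45.7 tilt deg [ 0.5 -0.4] F [ 0.5  1.1 -0.6]
```

View pics/w2.png

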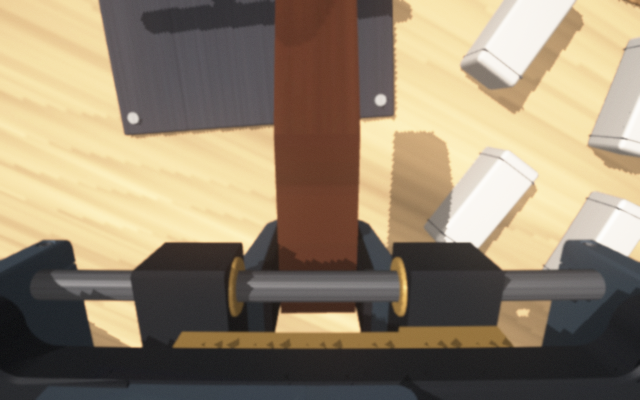

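Run:
```python
from h import *
f=grab_frame("wrist")
P=plane(f,[(125,134),(394,115),(133,118),(380,100)],.006)[:,:2]; d=P[0]-P[1]
print(P.round(4),np.linalg.norm(d),"yaw",np.degrees(np.arctan2(-d[0],d[1])))
d2=P[2]-P[3];print("bolt yaw",np.degrees(np.arctan2(-d2[0],d2[1])),np.linalg.norm(d2))
m=(P[0]+P[1])/2; print("mid",m,"origin",m+.115*CX)
```

```text
[[0.352  0.3587]
 [0.4749 0.1439]
 [0.3689 0.3565]
 [0.4807 0.1616]] 0.2474509153606113 yaw 29.784010003676894
bolt yaw 29.849981984841897 0.22464200775893284
mid [0.41340853 0.25129643] origin [0.51349944 0.30792514]
```

Run:
```python
from h import *
f=grab_frame("top"); im=cv2.imread("pics/top0.png"); hsv=cv2.cvtColor(im,cv2.COLOR_BGR2HSV)
m=((hsv[...,2]<110)&(hsv[...,1]<90)).astype(np.uint8); m[:100]=0;m[265:]=0;m[:,:110]=0;m[:,275:]=0
m=cv2.morphologyEx(m,cv2.MORPH_OPEN,np.ones((3,3)))
c=max(cv2.findContours(m,0,2)[0],key=cv2.contourArea).reshape(-1,2)
P=plane(f,c,.006)[:,:2]; r=cv2.minAreaRect((P*1000).astype(np.float32)); print(r)
h=cv2.approxPolyDP(cv2.convexHull(c),6,True).reshape(-1,2); print(h.tolist(),plane(f,h,.006)[:,:2].round(4).tolist())
# cross bar ends from view: crop (130,375),(337,262)
print(plane(f,[(110+130/2.75,75+375/2.75),(110+337/2.75,75+262/2.75)],.042).round(4))
go(cl(-.22,0,.16),-60.5);st()
```

```text
((548.0294799804688, 321.6078796386719), (298.15521240234375, 248.445556640625), 29.679733276367188)
[[210, 116], [260, 207], [177, 253], [157, 214], [187, 122]] [[0.724, 0.2808], [0.4795, 0.1437], [0.3606, 0.3561], [0.4617, 0.412], [0.7077, 0.3418]]
[[0.4649 0.3995 0.042 ]
 [0.5703 0.2107 0.042 ]]
yaw -63.88 pos [0.3855 0.175  0.1484] q6 1.41 twist -0.059 dp mm [-45.3  42.1 -11.6] gap 0.0358 t 7.75
clamp xy -177.9 -45.3 tilt deg [ 0.45 -0.41] F [ 0.  -1.3 -1.6]
```

```bash
sed -i 's/np.radians(29.5)/np.radians(29.7)/; s/\[.518,.302\]/[.516,.306]/' h.py
python3 - <<'E'
from h import *
go(cl(-.19,0,.1),-60.3);st()
E
```

```text
yaw -63.88 pos [0.3855 0.175  0.1484] q6 1.41 twist -0.063 dp mm [-49.1  11.7  48.4] gap 0.0358 t 7.75
clamp xy -178.3 -49.1 tilt deg [ 0.45 -0.41] F [ 0.  -1.3 -1.6]
```

Request:
{"name": "servo_tool", "arguments": {"targets": [{"dp":[0,0,0],"twist":-0.063},{"dp":[-0.016,0.004,0.015],"twist":0},{"dp":[-0.016,0.004,0.015],"twist":0},{"dp":[-0.016,0.004,0.015],"twist":0},{"dp":[0,0,0],"twist":0}]}}

```text
time_s: 8.25
eef_pos: [0.3548, 0.2105, 0.1015]
ee_rot: [0.865, -0.502, 0.007, -0.0]
force: [-0.6, -0.4, -1.3]
finger_gap: 0.0355
```

Run:
```python
from h import *
go(cl(-.19,0,.03),-60.3);st()
```

```text
yaw -60.25 pos [0.3548 0.2105 0.1015] q6 1.46 twist 0.001 dp mm [-3.1  2.6 71.5] gap 0.0355 t 8.25
clamp xy -187.4 -3.1 tilt deg [ 0.7  -0.36] F [-0.6 -0.4 -1.3]
```

Request:
{"name": "servo_tool", "arguments": {"targets": [{"dp":[-0.003,0,0.02],"twist":0},{"dp":[0,0,0.02],"twist":0},{"dp":[0,0,0.02],"twist":0},{"dp":[0,0,0.005],"twist":0}]}}

```text
time_s: 8.65
eef_pos: [0.3597, 0.2122, 0.0362]
ee_rot: [0.865, -0.502, 0.009, -0.002]
force: [0.1, 0.7, -1.3]
finger_gap: 0.0358
```

Run:
```python
from h import *
go(cl(-.034,0,.029),-60.3);st()
f=grab_frame("wrist"); cv2.imwrite("pics/w3.png",f["image"])
```

```text
yaw -60.26 pos [0.3597 0.2122 0.0362] q6 1.47 twist 0.001 dp mm [  -4.1 -148.2    7.2] gap 0.0358 t 8.65
clamp xy -182.2 -4.1 tilt deg [ 1.02 -0.26] F [ 0.1  0.7 -1.3]
```

View pics/w3.png

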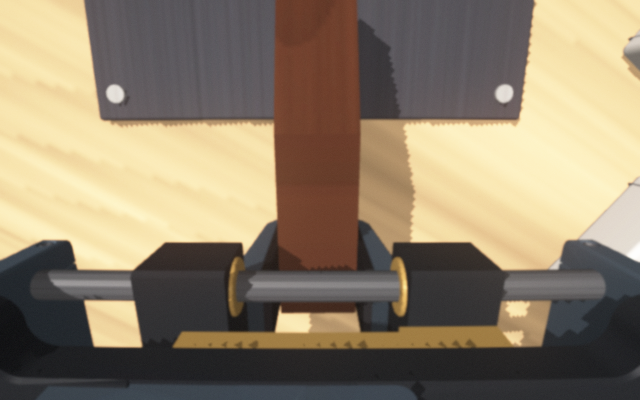

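The plate's front corners at (100,119) and (520,119) put its centre at column 310, and the wedge is at column 317. It is square to the plate and 4 mm off laterally, which matches my estimate. I'll correct that, lower and push in.

Request:
{"name": "servo_tool", "arguments": {"targets": [{"dp":[-0.004,0,0.004],"twist":0},{"dp":[0,0,0.003],"twist":0},{"dp":[0,-0.015,0],"twist":0},{"dp":[0,-0.015,0],"twist":0},{"dp":[0,-0.015,0],"twist":0},{"dp":[0,0,0],"twist":0}]}}

```text
time_s: 9.3
eef_pos: [0.3999, 0.2388, 0.0327]
ee_rot: [0.865, -0.502, 0.01, -0.004]
force: [-0.1, -0.9, -2.6]
finger_gap: 0.0359
```

Run:
```python
from h import *
go(cl(-.034,0,.029),-60.3);st()
```

```text
yaw -60.3 pos [0.3999 0.2388 0.0327] q6 1.49 twist 0.0 dp mm [  -0.9 -100.2    3.7] gap 0.0359 t 9.3
clamp xy -134.2 -0.9 tilt deg [ 1.18 -0.2 ] F [-0.1 -0.9 -2.6]
```

Request:
{"name": "servo_tool", "arguments": {"targets": [{"dp":[0,0,0.003],"twist":0},{"dp":[0,0,0.003],"twist":0},{"dp":[0,0,0.001],"twist":0}]}}

```text
time_s: 9.6
eef_pos: [0.3994, 0.2384, 0.0262]
ee_rot: [0.865, -0.502, 0.01, -0.004]
force: [-3.9, -1.6, 26.5]
finger_gap: 0.0359
```

Run:
```python
from h import *
go(cl(-.034,0,.029),-60.3);st()
```

```text
yaw -60.28 pos [0.3994 0.2384 0.0262] q6 1.49 twist 0.0 dp mm [  -1.  -100.8   -2.8] gap 0.0359 t 9.6
clamp xy -134.8 -1.0 tilt deg [ 1.27 -0.16] F [-3.9 -1.6 26.5]
```

Request:
{"name": "servo_tool", "arguments": {"targets": [{"dp":[0,0,-0.0015],"twist":0},{"dp":[0,-0.012,0],"twist":0},{"dp":[0,-0.012,0],"twist":0},{"dp":[0,-0.012,0],"twist":0},{"dp":[0,-0.012,0],"twist":0}]}}

```text
time_s: 10.1
eef_pos: [0.4325, 0.2583, 0.0268]
ee_rot: [0.865, -0.502, 0.004, 0.005]
force: [-31.8, -20.6, 38.3]
finger_gap: 0.036
```

Run:
```python
from h import *
go(cl(-.034,0,.029),-60.3);st()
```

```text
yaw -60.27 pos [0.4325 0.2583 0.0268] q6 1.49 twist 0.0 dp mm [ -0.1 -62.1  -2.2] gap 0.036 t 10.1
clamp xy -96.1 -0.1 tilt deg [ 0.14 -0.71] F [-31.8 -20.6  38.3]
```

Request:
{"name": "servo_tool", "arguments": {"targets": [{"dp":[0,0,-0.002],"twist":0},{"dp":[0,-0.008,-0.001],"twist":0},{"dp":[0,-0.008,-0.0005],"twist":0}]}}

```text
time_s: 10.4
eef_pos: [0.4438, 0.2653, 0.0288]
ee_rot: [0.865, -0.502, 0.001, 0.009]
force: [-7.4, -3.5, -4.2]
finger_gap: 0.0356
```

Run:
```python
from h import *
go(cl(-.034,0,.029),-60.3);st()
```

```text
yaw -60.27 pos [0.4438 0.2653 0.0288] q6 1.5 twist 0.001 dp mm [  0.5 -48.9  -0.2] gap 0.0356 t 10.4
clamp xy -82.9 0.5 tilt deg [-0.42 -0.97] F [-7.4 -3.5 -4.2]
```

Request:
{"name": "servo_tool", "arguments": {"targets": [{"dp":[0,-0.01,0],"twist":0},{"dp":[0,-0.01,0],"twist":0},{"dp":[0,-0.01,0],"twist":0}]}}

```text
time_s: 10.7
eef_pos: [0.4657, 0.2784, 0.0269]
ee_rot: [0.865, -0.502, -0.003, 0.015]
force: [-11.3, -7.6, 10.4]
finger_gap: 0.0358
```

Run:
```python
from h import *
go(cl(-.034,0,.029),-60.3);st()
```

```text
yaw -60.25 pos [0.4657 0.2784 0.0269] q6 1.5 twist 0.001 dp mm [  1.  -23.3  -2.1] gap 0.0358 t 10.7
clamp xy -57.3 1.0 tilt deg [-1.11 -1.31] F [-11.3  -7.6  10.4]
```

Request:
{"name": "servo_tool", "arguments": {"targets": [{"dp":[0,-0.01,-0.001],"twist":0},{"dp":[0,-0.01,0],"twist":0},{"dp":[0,-0.005,0],"twist":0},{"dp":[0,0,0],"twist":0}]}}

```text
time_s: 11.1
eef_pos: [0.485, 0.2899, 0.0268]
ee_rot: [0.865, -0.502, -0.006, 0.02]
force: [-1.8, -1.9, 3.9]
finger_gap: 0.0359
```

Run:
```python
from h import *
go(cl(-.034,0,.029),-60.3);st()
```

```text
yaw -60.24 pos [0.485  0.2899 0.0268] q6 1.5 twist 0.001 dp mm [ 1.4 -0.9 -2.2] gap 0.0359 t 11.1
clamp xy -34.9 1.4 tilt deg [-1.72 -1.62] F [-1.8 -1.9  3.9]
```

Request:
{"name": "servo_tool", "arguments": {"targets": [{"dp":[0,0,0],"twist":0},{"dp":[0,0,0],"twist":0},{"dp":[0,0,0],"twist":0},{"dp":[0,0,-0.01],"twist":0},{"dp":[0,0,-0.02],"twist":0},{"dp":[0,0,-0.03],"twist":0},{"dp":[0,0.01,-0.03],"twist":0},{"dp":[0,0.01,-0.03],"twist":0},{"dp":[0,0.01,-0.03],"twist":0},{"dp":[0,0.01,-0.03],"twist":0}], "jaw": 0.65}}

```text
time_s: 12.1
eef_pos: [0.4566, 0.2758, 0.2154]
ee_rot: [0.865, -0.502, -0.006, 0.02]
force: [0.8, 0.3, -0.1]
finger_gap: 0.0594
```

Run:
```python
from h import *
st()
f=grab_frame("wrist"); f2=grab_frame("scene")
cv2.imwrite("pics/w4.png",np.vstack([cv2.resize(f["image"],(480,300)),cv2.resize(f2["image"][120:220,320:480],(480,300),interpolation=cv2.INTER_CUBIC)]))
cv2.imwrite("pics/w4w.png",f["image"])
```

```text
clamp xy -66.5 3.2 tilt deg [-1.75 -1.63] F [ 0.8  0.3 -0.1]
```

View pics/w4.png

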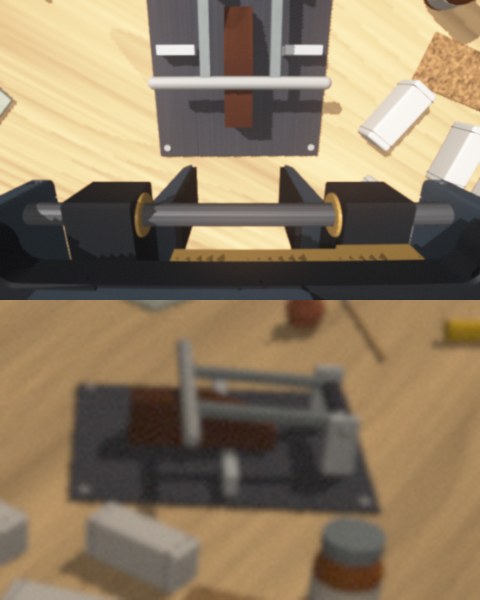

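Run:
```python
from h import *
f=grab_frame("wrist")
s=lambda L:[(a/.75,b/.75) for a,b in L]
def c(P): d=P[:,:2]-CO; return np.c_[d@CX,d@CY].round(4)
print("front",c(plane(f,s([(160,156),(319,155)]),.006)))
print("thick end",c(plane(f,s([(226,127),(252,127)]),.056)), "xbar ends",c(plane(f,s([(152,83),(329,83)]),.064)))
go([.565,.088,.11],-97.4)
```

```text
front [[-0.1102  0.1253]
 [-0.1089 -0.1283]]
thick end [[-0.0532  0.0178]
 [-0.0532 -0.017 ]] xbar ends [[ 0.0041  0.1086]
 [ 0.0044 -0.1117]]
yaw -60.24 pos [0.4578 0.2764 0.216 ] q6 1.5 twist 0.649 dp mm [ 173.  -130.6  106. ] gap 0.0597 t 12.25
```

Request:
{"name": "servo_tool", "arguments": {"targets": [{"dp":[0,0,0],"twist":0.13},{"dp":[0,0,0],"twist":0.13},{"dp":[0,0,0],"twist":0.13},{"dp":[0,0,0],"twist":0.13},{"dp":[0,0,0],"twist":0.13},{"dp":[0.035,-0.026,0],"twist":0},{"dp":[0.035,-0.026,0.02],"twist":0},{"dp":[0.035,-0.026,0.025],"twist":0},{"dp":[0.035,-0.026,0.025],"twist":0},{"dp":[0.03,-0.02,0.025],"twist":0}], "jaw": 0.75}}

```text
time_s: 13.25
eef_pos: [0.5522, 0.086, 0.1193]
ee_rot: [-0.651, 0.759, -0.001, -0.019]
force: [0.1, 0.5, 0.8]
finger_gap: 0.0689
```

```bash
cat >> h.py <<'E'
def bars(f,show=None):
    im=f["image"]; hsv=cv2.cvtColor(im,cv2.COLOR_BGR2HSV); m=((hsv[...,1]<40)&(hsv[...,2]>175)).astype(np.uint8)
    n,l,s,c=cv2.connectedComponentsWithStats(m)
    for i in range(1,n):
        if s[i,4]<150: continue
        ys,xs=np.where(l==i); P=plane(f,np.c_[xs,ys],.04)[:,:2]
        (cx,cy),(w,h),a=cv2.minAreaRect((P*1000).astype(np.float32))
        if w<h: w,h,a=h,w,a-90
        if 60<w<130 and 25<h<60: print("bar px",c[i].round(),"c",round(cx),round(cy),"size",round(w),round(h),"yaw",round((a+90)%180-90,1))
E
python3 - <<'E'
from h import *
go([.565,.088,.11],-97.4);st()
print("top");bars(grab_frame("top"));print("wrist");bars(grab_frame("wrist"))
E
```

```text
yaw -98.79 pos [0.5522 0.086  0.1193] q6 1.8 twist -0.024 dp mm [ -3.6 -12.5   9.3] gap 0.0689 t 13.25
clamp xy -77.6 -209.0 tilt deg [-1.55 -1.52] F [0.1 0.5 0.8]
top
bar px [333. 160.] c 595 -47 size 88 36 yaw 12.9
bar px [373. 165.] c 583 -148 size 76 37 yaw 13.2
bar px [303. 217.] c 444 27 size 94 25 yaw 0.2
bar px [352. 220.] c 444 -95 size 69 37 yaw 2.8
wrist
bar px [470. 117.] c 594 -40 size 96 49 yaw 12.8
bar px [300. 154.] c 592 86 size 97 38 yaw -6.8
```

Request:
{"name": "servo_tool", "arguments": {"targets": [{"dp":[-0.003,-0.013,0.01],"twist":-0.031},{"dp":[0,0,0.02],"twist":0},{"dp":[0,0,0.02],"twist":0},{"dp":[0,0,0.015],"twist":0},{"dp":[0,0,0.003],"twist":0}]}}

```text
time_s: 13.85
eef_pos: [0.5618, 0.0832, 0.0443]
ee_rot: [-0.661, 0.75, 0.002, -0.022]
force: [0.0, 0.3, 0.1]
finger_gap: 0.0683
```

Run:
```python
from h import *
go([.567,.089,.007],-97);st()
```

```text
yaw -97.26 pos [0.5618 0.0832 0.0443] q6 1.78 twist -0.005 dp mm [-6.4 -4.5 37.3] gap 0.0683 t 13.85
clamp xy -70.6 -216.2 tilt deg [-2.04 -1.54] F [0.  0.3 0.1]
```

Request:
{"name": "servo_tool", "arguments": {"targets": [{"dp":[-0.006,-0.005,0.02],"twist":0},{"dp":[0,0,0.015],"twist":0},{"dp":[0,0,0.004],"twist":0}]}}

```text
time_s: 14.15
eef_pos: [0.5665, 0.0888, 0.0048]
ee_rot: [-0.661, 0.75, 0.002, -0.022]
force: [-0.3, 0.1, 0.8]
finger_gap: 0.0685
```

Run:
```python
from h import *
go([.567,.089,.007],-97);st()
```

```text
yaw -97.22 pos [0.5665 0.0888 0.0048] q6 1.79 twist -0.004 dp mm [-0.2 -0.4 -2.2] gap 0.0685 t 14.15
clamp xy -63.7 -213.7 tilt deg [-2.01 -1.53] F [-0.3  0.1  0.8]
```

Close, lift, and weigh.

Request:
{"name": "servo_tool", "arguments": {"targets": [{"dp":[0,0,0],"twist":0},{"dp":[0,0,0],"twist":0},{"dp":[0,0,0],"twist":0},{"dp":[0,0,0],"twist":0}], "jaw": 0.2, "newtons": 50}}

```text
time_s: 14.55
eef_pos: [0.5673, 0.0893, 0.007]
ee_rot: [-0.661, 0.75, 0.001, -0.021]
force: [-0.4, -0.5, -0.8]
finger_gap: 0.0399
```

Request:
{"name": "servo_tool", "arguments": {"targets": [{"dp":[0,0,-0.02],"twist":0},{"dp":[0,0,-0.03],"twist":0},{"dp":[0,0,-0.03],"twist":0},{"dp":[0,0,-0.03],"twist":0},{"dp":[0,0,-0.02],"twist":0},{"dp":[0,0,0],"twist":0},{"dp":[0,0,0],"twist":0}]}}

```text
time_s: 15.25
eef_pos: [0.5713, 0.0927, 0.1436]
ee_rot: [-0.661, 0.75, 0.001, -0.021]
force: [-0.1, 0.6, -1.6]
finger_gap: 0.0397
```

```bash
cat >> h.py <<'E'
def weigh(n=6):
    print("Fz",np.round([ (grab_frame("scene"),get_obs()["force"][2])[1] for _ in range(n)],2))
E
python3 - <<'E'
from h import *
weigh(5);st();go([.567,.089,.007],-97)
E
```

```text
Fz [-0.77 -1.81 -1.49 -1.42 -2.02]
clamp xy -58.1 -212.5 tilt deg [-1.98 -1.52] F [ 0.4 -0.1 -2. ]
yaw -97.24 pos [0.5708 0.0926 0.1426] q6 1.78 twist -0.004 dp mm [  4.1   3.4 135.6] gap 0.0398 t 15.5
```

About 1.5 N, so this one is hollow and goes to the tray (centre about (0.460, -0.338), x-axis yaw about -39.5°).

```bash
cat >> h.py <<'E'
TO=np.array([.4605,-.338]); ta=np.radians(-39.5); TX=np.array([np.cos(ta),np.sin(ta)]); TY=np.array([-TX[1],TX[0]])
def tr(y,off,z): return [*(TO+y*TY-off*TX),z]   # tool yaw -129.5: bar centre is 'off' ahead along tray x
E
python3 - <<'E'
from h import *
f=grab_frame("top");im=f["image"]; hsv=cv2.cvtColor(im,cv2.COLOR_BGR2HSV)
m=((hsv[...,0]<14)&(hsv[...,1]>110)&(hsv[...,2]<210)).astype(np.uint8); m[:140]=0;m[285:]=0;m[:,:380]=0;m[:,520:]=0
c=max(cv2.findContours(m,0,2)[0],key=cv2.contourArea).reshape(-1,2); P=plane(f,c,.03)[:,:2]; print(cv2.minAreaRect((P*1000).astype(np.float32)))
print(tr(-.075,.025,.1));go(tr(-.075,.025,.1),-129.5)
E
```

```text
((462.0339660644531, -332.644775390625), (259.7081298828125, 152.28445434570312), 49.728431701660156)
[np.float64(0.3935035188944747), np.float64(-0.3799698882471349), 0.1]
yaw -97.24 pos [0.5709 0.0927 0.1426] q6 1.78 twist 0.563 dp mm [ 477.5 -163.8   42.6] gap 0.0401 t 15.55
```

Request:
{"name": "servo_tool", "arguments": {"targets": [{"dp":[0,0,0],"twist":0.145},{"dp":[0,0,0],"twist":0.145},{"dp":[0,0,0],"twist":0.145},{"dp":[0,0,0],"twist":0.145},{"dp":[0.036,-0.0125,0],"twist":0},{"dp":[0.036,-0.0125,0],"twist":0},{"dp":[0.036,-0.0125,0],"twist":0},{"dp":[0.036,-0.0125,0],"twist":0},{"dp":[0.036,-0.0125,0],"twist":0},{"dp":[0.036,-0.0125,0],"twist":0}]}}

```text
time_s: 16.55
eef_pos: [0.4794, -0.1212, 0.1458]
ee_rot: [-0.41, 0.912, -0.003, -0.024]
force: [0.7, -0.6, -1.7]
finger_gap: 0.0401
```

Request:
{"name": "servo_tool", "arguments": {"targets": [{"dp":[0.036,-0.0125,0],"twist":0},{"dp":[0.036,-0.0125,0],"twist":0},{"dp":[0.036,-0.0125,0],"twist":0},{"dp":[0.036,-0.0125,0],"twist":0},{"dp":[0.036,-0.0125,0],"twist":0},{"dp":[0.036,-0.0125,0],"twist":0},{"dp":[0,0,0],"twist":0}]}}

```text
time_s: 17.25
eef_pos: [0.3851, -0.344, 0.1526]
ee_rot: [-0.409, 0.912, -0.002, -0.025]
force: [0.6, 0.1, -0.4]
finger_gap: 0.0398
```

```bash
sed -i 's/\[.4605,-.338\]/[.4615,-.335]/; s/radians(-39.5)/radians(-40)/' h.py
python3 - <<'E'
from h import *
go(tr(-.075,.025,.06),-130);st();weigh(3)
E
```

```text
yaw -131.72 pos [ 0.3851 -0.344   0.1526] q6 1.52 twist -0.03 dp mm [ 19.  -27.7  92.6] gap 0.0398 t 17.25
clamp xy -435.7 -499.8 tilt deg [-2.58 -1.39] F [ 0.6  0.1 -0.4]
Fz [-1.62 -1.69 -1.52]
```

Request:
{"name": "servo_tool", "arguments": {"targets": [{"dp":[0.01,-0.014,0.015],"twist":-0.03},{"dp":[0.01,-0.014,0.02],"twist":0},{"dp":[0,0,0.025],"twist":0},{"dp":[0,0,0.025],"twist":0},{"dp":[0,0,0.01],"twist":0}]}}

```text
time_s: 17.9
eef_pos: [0.3939, -0.3717, 0.0558]
ee_rot: [-0.427, 0.904, -0.001, -0.025]
force: [-0.4, 0.1, -1.4]
finger_gap: 0.0401
```

Run:
```python
from h import *
go(tr(-.075,.025,.015),-130);st()
```

```text
yaw -129.38 pos [ 0.3939 -0.3717  0.0558] q6 1.46 twist 0.011 dp mm [ 3.5 -3.2 40.8] gap 0.0401 t 17.9
clamp xy -441.8 -528.2 tilt deg [-2.5  -1.33] F [-0.4  0.1 -1.4]
```

Request:
{"name": "servo_tool", "arguments": {"targets": [{"dp":[0.003,-0.003,0.015],"twist":0.011},{"dp":[0,0,0.015],"twist":0},{"dp":[0,0,0.006],"twist":0},{"dp":[0,0,0.003],"twist":0}]}}

```text
time_s: 18.3
eef_pos: [0.3943, -0.3734, 0.0156]
ee_rot: [-0.424, 0.905, -0.0, -0.025]
force: [0.4, 0.1, -1.4]
finger_gap: 0.0403
```

Run:
```python
from h import *
go(tr(-.075,.025,.015),-130);st()
```

```text
yaw -129.77 pos [ 0.3943 -0.3734  0.0156] q6 1.48 twist 0.004 dp mm [ 2.4 -1.8  0.6] gap 0.0403 t 18.3
clamp xy -442.3 -529.8 tilt deg [-2.56 -1.24] F [ 0.4  0.1 -1.4]
```

Request:
{"name": "servo_tool", "arguments": {"targets": [{"dp":[0,0,0.003],"twist":0},{"dp":[0,0,0.001],"twist":0}]}}

```text
time_s: 18.5
eef_pos: [0.3946, -0.3733, 0.0131]
ee_rot: [-0.425, 0.905, -0.001, -0.025]
force: [-6.7, 0.9, 19.9]
finger_gap: 0.0396
```

Request:
{"name": "servo_tool", "arguments": {"targets": [{"dp":[0,0,0],"twist":0},{"dp":[0,0,0],"twist":0},{"dp":[0,0,-0.02],"twist":0},{"dp":[0,0,-0.03],"twist":0},{"dp":[0,0,-0.03],"twist":0},{"dp":[0,0,-0.03],"twist":0},{"dp":[0,0,-0.03],"twist":0},{"dp":[0,0,-0.02],"twist":0}], "jaw": 0.65}}

```text
time_s: 19.3
eef_pos: [0.4021, -0.3684, 0.1799]
ee_rot: [-0.425, 0.905, -0.001, -0.025]
force: [-0.9, 0.5, 0.6]
finger_gap: 0.0595
```

Request:
{"name": "servo_tool", "arguments": {"targets": [{"dp":[0,0,0],"twist":-0.148},{"dp":[0,0,0],"twist":-0.148},{"dp":[0,0,0],"twist":-0.148},{"dp":[0,0,0],"twist":-0.148},{"dp":[0,0,0],"twist":-0.148}]}}

```text
time_s: 19.8
eef_pos: [0.4043, -0.3697, 0.1864]
ee_rot: [0.728, -0.685, -0.003, 0.023]
force: [0.4, -0.4, -0.3]
finger_gap: 0.0598
```

Run:
```python
from h import *
go([.433,-.095,.12],-87.5);st()
f=grab_frame("wrist");bars(f);f2=grab_frame("top");bars(f2);cv2.imwrite("pics/c5.png",np.vstack([cv2.resize(f["image"],(480,300)),cv2.resize(f2["image"][80:300,240:520],(480,300))]))
```

```text
yaw -86.54 pos [ 0.4043 -0.3697  0.1864] q6 0.71 twist 0.017 dp mm [-273.2  -40.7   66.4] gap 0.0598 t 19.8
clamp xy -431.8 -531.6 tilt deg [-2.09 -1.72] F [ 0.4 -0.4 -0.3]
bar px [ 18. 113.] c 459 -95 size 97 38 yaw 2.5
bar px [333. 173.] c 414 -387 size 100 43 yaw -40.0
bar px [333. 162.] c 591 -47 size 95 36 yaw 12.3
bar px [373. 169.] c 574 -149 size 95 37 yaw 13.2
```

View pics/c5.png

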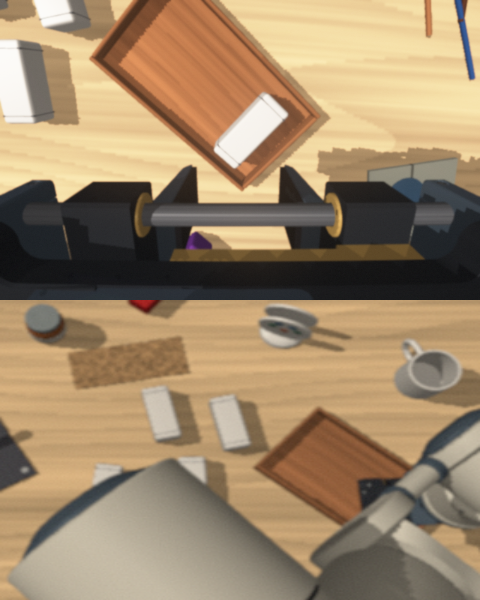

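The bar lies flat in the tray's near end. Next is the bar at (0.459, -0.095).

Request:
{"name": "servo_tool", "arguments": {"targets": [{"dp":[-0.035,-0.0055,0.005],"twist":0.017},{"dp":[-0.035,-0.0055,0.01],"twist":0},{"dp":[-0.035,-0.0055,0.01],"twist":0},{"dp":[-0.035,-0.0055,0.01],"twist":0},{"dp":[-0.035,-0.0055,0.01],"twist":0},{"dp":[-0.035,-0.0055,0.01],"twist":0},{"dp":[-0.035,-0.0055,0.01],"twist":0},{"dp":[-0.035,-0.0055,0.01],"twist":0},{"dp":[0,0,0],"twist":0}], "jaw": 0.75}}

```text
time_s: 20.8
eef_pos: [0.4418, -0.0838, 0.1002]
ee_rot: [-0.701, 0.713, -0.002, -0.023]
force: [0.4, 0.4, 0.7]
finger_gap: 0.0686
```

Run:
```python
from h import *
go([.434,-.096,.007],-87.5);st();bars(grab_frame("wrist"))
```

```text
yaw -90.88 pos [ 0.4418 -0.0838  0.1002] q6 1.34 twist -0.059 dp mm [11.9  8.4 93.2] gap 0.0686 t 20.8
clamp xy -257.6 -301.8 tilt deg [-1.74 -2.  ] F [0.4 0.4 0.7]
bar px [325. 177.] c 460 -94 size 98 38 yaw 2.6
bar px [146. 192.] c 458 35 size 73 37 yaw -7.9
```

Request:
{"name": "servo_tool", "arguments": {"targets": [{"dp":[0.011,0.008,0.01],"twist":-0.059},{"dp":[0,0,0.02],"twist":0},{"dp":[0,0,0.02],"twist":0},{"dp":[0,0,0.005],"twist":0}]}}

```text
time_s: 21.25
eef_pos: [0.4349, -0.1019, 0.0474]
ee_rot: [0.718, -0.696, 0.005, 0.022]
force: [0.2, 0.3, 0.4]
finger_gap: 0.0685
```

Run:
```python
from h import *
go([.435,-.095,.007],-87.5);st()
```

```text
yaw -88.15 pos [ 0.4349 -0.1019  0.0474] q6 1.26 twist -0.011 dp mm [-6.9 -0.4 40.4] gap 0.0685 t 21.25
clamp xy -272.5 -314.1 tilt deg [-1.32 -2.2 ] F [0.2 0.3 0.4]
```

Request:
{"name": "servo_tool", "arguments": {"targets": [{"dp":[-0.008,-0.001,0.015],"twist":-0.011},{"dp":[0,0,0.02],"twist":0},{"dp":[0,0,0.005],"twist":0}]}}

```text
time_s: 21.55
eef_pos: [0.4365, -0.0979, 0.0078]
ee_rot: [0.719, -0.695, 0.007, 0.021]
force: [-0.4, 0.4, 0.1]
finger_gap: 0.0682
```

Request:
{"name": "servo_tool", "arguments": {"targets": [{"dp":[0,0,0],"twist":0},{"dp":[0,0,0],"twist":0},{"dp":[0,0,0],"twist":0},{"dp":[0,0,0],"twist":0}], "jaw": 0.2}}

```text
time_s: 21.95
eef_pos: [0.4376, -0.0993, 0.0102]
ee_rot: [0.717, -0.696, 0.008, 0.021]
force: [-0.3, -0.2, -0.1]
finger_gap: 0.0399
```

Request:
{"name": "servo_tool", "arguments": {"targets": [{"dp":[0,0,-0.02],"twist":0},{"dp":[0,0,-0.03],"twist":0},{"dp":[0,0,-0.03],"twist":0},{"dp":[0,0,-0.03],"twist":0},{"dp":[0,0,-0.02],"twist":0},{"dp":[0,0,0],"twist":0}]}}

```text
time_s: 22.55
eef_pos: [0.4397, -0.0936, 0.147]
ee_rot: [0.717, -0.697, 0.008, 0.02]
force: [-0.6, 0.7, -1.5]
finger_gap: 0.0404
```

Run:
```python
from h import *
weigh(5);st();go(tr(0,.025,.10),-130);go(cl(-.12,-.085,.14),-60.3)
```

```text
Fz [-1.7  -2.35 -0.89 -1.49 -0.61]
clamp xy -265.7 -308.0 tilt deg [-1.31 -2.21] F [-0.1 -0.6 -0.6]
yaw -88.31 pos [ 0.4378 -0.0932  0.1435] q6 1.26 twist 0.728 dp mm [ 170.  -148.6   43.5] gap 0.0401 t 22.8
yaw -88.31 pos [ 0.4378 -0.0932  0.1435] q6 1.26 twist -0.489 dp mm [-223.  -145.7    3.5] gap 0.0401 t 22.8
```

Hollow again (about 1.4 N). It goes in the middle slot.

Request:
{"name": "servo_tool", "arguments": {"targets": [{"dp":[0,0,0],"twist":0.146},{"dp":[0,0,0],"twist":0.146},{"dp":[0,0,0],"twist":0.146},{"dp":[0,0,0],"twist":0.146},{"dp":[0,0,0],"twist":0.146}]}}

```text
time_s: 23.3
eef_pos: [0.4348, -0.0925, 0.1382]
ee_rot: [-0.413, 0.91, -0.009, -0.022]
force: [0.2, 0.1, -0.8]
finger_gap: 0.0406
```

Request:
{"name": "servo_tool", "arguments": {"targets": [{"dp":[0.025,-0.022,0.006],"twist":0},{"dp":[0.025,-0.022,0.006],"twist":0},{"dp":[0.025,-0.022,0.006],"twist":0},{"dp":[0.025,-0.022,0.006],"twist":0},{"dp":[0.025,-0.022,0.006],"twist":0},{"dp":[0.025,-0.022,0.006],"twist":0},{"dp":[0.025,-0.022,0.006],"twist":0},{"dp":[0,0,0],"twist":0}]}}

```text
time_s: 24.1
eef_pos: [0.4279, -0.3335, 0.0931]
ee_rot: [-0.41, 0.912, -0.003, -0.026]
force: [0.2, 0.2, -0.6]
finger_gap: 0.0402
```

Run:
```python
from h import *
st();go(tr(0,.022,.018),-130)
```

```text
clamp xy -393.4 -511.9 tilt deg [-2.56 -1.56] F [ 0.2  0.2 -0.6]
yaw -131.61 pos [ 0.4279 -0.3335  0.0931] q6 1.59 twist -0.028 dp mm [-20.5  -4.7  75.1] gap 0.0402 t 24.1
```

Request:
{"name": "servo_tool", "arguments": {"targets": [{"dp":[-0.012,-0.002,0.01],"twist":-0.028},{"dp":[-0.011,-0.002,0.02],"twist":0},{"dp":[0,0,0.02],"twist":0},{"dp":[0,0,0.01],"twist":0}]}}

```text
time_s: 24.5
eef_pos: [0.4437, -0.3166, 0.0263]
ee_rot: [-0.424, 0.905, -0.001, -0.027]
force: [-1.0, -0.5, -1.8]
finger_gap: 0.04
```

Run:
```python
from h import *
st();go(tr(0,.022,.018),-130)
```

```text
clamp xy -371.3 -505.0 tilt deg [-2.71 -1.38] F [-1.  -0.5 -1.8]
yaw -129.75 pos [ 0.4437 -0.3166  0.0263] q6 1.61 twist 0.004 dp mm [ 2.7 -3.4  8.3] gap 0.04 t 24.5
```

Request:
{"name": "servo_tool", "arguments": {"targets": [{"dp":[0.002,-0.003,0.006],"twist":0},{"dp":[0,0,0.004],"twist":0},{"dp":[0,0,0.001],"twist":0}]}}

```text
time_s: 24.8
eef_pos: [0.4446, -0.3189, 0.0153]
ee_rot: [-0.426, 0.904, -0.001, -0.027]
force: [-9.4, 3.9, 30.9]
finger_gap: 0.0402
```

Request:
{"name": "servo_tool", "arguments": {"targets": [{"dp":[0,0,0],"twist":0},{"dp":[0,0,0],"twist":0},{"dp":[0,0,-0.02],"twist":0},{"dp":[0,0,-0.03],"twist":0},{"dp":[0,0,-0.03],"twist":0},{"dp":[0,0,-0.03],"twist":0},{"dp":[0,0,-0.02],"twist":0}], "jaw": 0.65}}

```text
time_s: 25.5
eef_pos: [0.451, -0.3147, 0.1491]
ee_rot: [-0.427, 0.904, 0.0, -0.027]
force: [-0.1, -0.6, -0.5]
finger_gap: 0.0593
```

Request:
{"name": "servo_tool", "arguments": {"targets": [{"dp":[0,0,0],"twist":-0.133},{"dp":[0,0,0],"twist":-0.133},{"dp":[0,0,0],"twist":-0.133},{"dp":[0,0,0],"twist":-0.133},{"dp":[0,0,0],"twist":-0.133},{"dp":[0,0,0],"twist":-0.133},{"dp":[0,0,0],"twist":-0.133}], "jaw": 0.75}}

```text
time_s: 26.2
eef_pos: [0.4538, -0.3158, 0.1549]
ee_rot: [0.798, -0.603, -0.008, 0.024]
force: [-0.1, 0.8, 0.2]
finger_gap: 0.0682
```

Run:
```python
from h import *
st();go([.55,-.155,.1],-76.8);bars(grab_frame("wrist"));bars(grab_frame("top"))
```

```text
clamp xy -362.1 -509.3 tilt deg [-2.39 -1.65] F [-0.1  0.8  0.2]
yaw -74.11 pos [ 0.4538 -0.3158  0.1549] q6 0.63 twist 0.047 dp mm [-134.6 -130.4   54.9] gap 0.0682 t 26.2
bar px [335. 185.] c 462 -330 size 100 45 yaw -38.7
bar px [371. 239.] c 418 -382 size 100 47 yaw -39.8
bar px [333. 162.] c 592 -47 size 94 36 yaw 12.7
bar px [373. 169.] c 574 -149 size 94 37 yaw 13.2
```

Request:
{"name": "servo_tool", "arguments": {"targets": [{"dp":[-0.022,-0.0215,0],"twist":0.047},{"dp":[-0.022,-0.0215,0.008],"twist":0},{"dp":[-0.022,-0.0215,0.008],"twist":0},{"dp":[-0.022,-0.0215,0.008],"twist":0},{"dp":[-0.022,-0.0215,0.008],"twist":0},{"dp":[-0.02,-0.02,0.008],"twist":0},{"dp":[0,0,0],"twist":0}]}}

```text
time_s: 27.0
eef_pos: [0.5522, -0.158, 0.1059]
ee_rot: [0.77, -0.638, -0.005, 0.024]
force: [-0.0, -0.1, 0.3]
finger_gap: 0.0686
```

Run:
```python
from h import *
st();go([.55,-.155,.007],-76.8);bars(grab_frame("wrist"))
```

```text
clamp xy -198.4 -421.0 tilt deg [-2.19 -1.77] F [-0.  -0.1  0.3]
yaw -79.26 pos [ 0.5522 -0.158   0.1059] q6 1.05 twist -0.043 dp mm [-3.5  1.5 98.9] gap 0.0686 t 27.0
bar px [166. 122.] c 593 -48 size 97 37 yaw 12.5
bar px [309. 172.] c 576 -149 size 98 38 yaw 13.3
```

Request:
{"name": "servo_tool", "arguments": {"targets": [{"dp":[-0.005,-0.004,0.01],"twist":-0.043},{"dp":[0,0,0.02],"twist":0},{"dp":[0,0,0.02],"twist":0},{"dp":[0,0,0.005],"twist":0}]}}

```text
time_s: 27.45
eef_pos: [0.5529, -0.1572, 0.0501]
ee_rot: [0.783, -0.622, -0.003, 0.024]
force: [0.5, -0.6, 0.4]
finger_gap: 0.0685
```

Run:
```python
from h import *
st();go([.5515,-.155,.007],-76.8)
```

```text
clamp xy -197.4 -420.7 tilt deg [-2.   -1.88] F [ 0.5 -0.6  0.4]
yaw -76.87 pos [ 0.5529 -0.1572  0.0501] q6 1.02 twist -0.001 dp mm [-2.5  0.9 43.1] gap 0.0685 t 27.45
```

Request:
{"name": "servo_tool", "arguments": {"targets": [{"dp":[-0.003,0,0.015],"twist":0},{"dp":[0,0,0.02],"twist":0},{"dp":[0,0,0.007],"twist":0}]}}

```text
time_s: 27.75
eef_pos: [0.5508, -0.1575, 0.0077]
ee_rot: [0.782, -0.622, -0.003, 0.024]
force: [0.3, -0.6, 0.3]
finger_gap: 0.0689
```

Request:
{"name": "servo_tool", "arguments": {"targets": [{"dp":[0,0,0],"twist":0},{"dp":[0,0,0],"twist":0},{"dp":[0,0,0],"twist":0},{"dp":[0,0,0],"twist":0}], "jaw": 0.2}}

```text
time_s: 28.15
eef_pos: [0.5513, -0.1584, 0.0094]
ee_rot: [0.782, -0.623, -0.002, 0.023]
force: [0.5, -0.8, -0.6]
finger_gap: 0.0402
```

Request:
{"name": "servo_tool", "arguments": {"targets": [{"dp":[0,0,-0.02],"twist":0},{"dp":[0,0,-0.03],"twist":0},{"dp":[0,0,-0.03],"twist":0},{"dp":[0,0,-0.03],"twist":0},{"dp":[0,0,-0.02],"twist":0},{"dp":[0,0,0],"twist":0}]}}

```text
time_s: 28.75
eef_pos: [0.5557, -0.1537, 0.1465]
ee_rot: [0.782, -0.623, -0.001, 0.023]
force: [-0.0, -0.3, -1.7]
finger_gap: 0.0399
```

Run:
```python
from h import *
weigh(5);st();go(tr(0.075,.025,.10),-130);go(cl(-.12,-.085,.14),-60.3)
```

```text
Fz [-1.06 -0.81 -1.74 -1.45 -2.55]
clamp xy -194.9 -417.4 tilt deg [-2.14 -1.83] F [ 0.5 -0.3 -2.6]
yaw -77.05 pos [ 0.5535 -0.1531  0.1422] q6 1.02 twist 0.924 dp mm [123.4 -21.5  42.2] gap 0.0401 t 29.0
yaw -77.05 pos [ 0.5535 -0.1531  0.1422] q6 1.02 twist -0.292 dp mm [-332.4  -74.9    2.2] gap 0.0401 t 29.0
```

A third hollow one (about 1.5 N). It goes in the far slot.

Request:
{"name": "servo_tool", "arguments": {"targets": [{"dp":[0,0,0],"twist":0.132},{"dp":[0,0,0],"twist":0.132},{"dp":[0,0,0],"twist":0.132},{"dp":[0,0,0],"twist":0.132},{"dp":[0,0,0],"twist":0.132},{"dp":[0,0,0],"twist":0.132},{"dp":[0,0,0],"twist":0.132}]}}

```text
time_s: 29.7
eef_pos: [0.5492, -0.1519, 0.1336]
ee_rot: [-0.407, 0.913, -0.002, -0.029]
force: [0.2, -0.2, -2.0]
finger_gap: 0.0401
```

Request:
{"name": "servo_tool", "arguments": {"targets": [{"dp":[0.028,-0.005,0.008],"twist":0},{"dp":[0.028,-0.005,0.008],"twist":0},{"dp":[0.028,-0.005,0.008],"twist":0},{"dp":[0.028,-0.005,0.008],"twist":0},{"dp":[0,0,0],"twist":0}]}}

```text
time_s: 30.2
eef_pos: [0.4831, -0.2504, 0.1009]
ee_rot: [-0.405, 0.914, 0.001, -0.031]
force: [-0.2, -0.0, -1.3]
finger_gap: 0.0402
```

Run:
```python
from h import *
st();go(tr(.075,.025,.017),-130)
```

```text
clamp xy -304.2 -467.0 tilt deg [-3.32 -1.31] F [-0.2 -0.  -1.3]
yaw -132.17 pos [ 0.4831 -0.2504  0.1009] q6 1.78 twist -0.038 dp mm [  3.7 -12.8  83.9] gap 0.0402 t 30.2
```

Request:
{"name": "servo_tool", "arguments": {"targets": [{"dp":[0,-0.008,0.015],"twist":-0.038},{"dp":[0,-0.006,0.02],"twist":0},{"dp":[0,0,0.02],"twist":0},{"dp":[0,0,0.01],"twist":0}]}}

```text
time_s: 30.6
eef_pos: [0.4893, -0.261, 0.0316]
ee_rot: [-0.422, 0.906, 0.003, -0.032]
force: [-0.4, -0.3, -1.1]
finger_gap: 0.0402
```

Run:
```python
from h import *
st();go(tr(.075,.025,.017),-130)
```

```text
clamp xy -304.1 -479.3 tilt deg [-3.42 -1.2 ] F [-0.4 -0.3 -1.1]
yaw -130.02 pos [ 0.4893 -0.261   0.0316] q6 1.75 twist -0.0 dp mm [-0.5 -1.3 14.6] gap 0.0402 t 30.6
```

Request:
{"name": "servo_tool", "arguments": {"targets": [{"dp":[0,-0.001,0.008],"twist":0},{"dp":[0,0,0.005],"twist":0},{"dp":[0,0,0.001],"twist":0}]}}

```text
time_s: 30.9
eef_pos: [0.4888, -0.261, 0.0157]
ee_rot: [-0.422, 0.906, 0.004, -0.032]
force: [-5.9, 0.4, 20.7]
finger_gap: 0.0399
```

Request:
{"name": "servo_tool", "arguments": {"targets": [{"dp":[0,0,0],"twist":0},{"dp":[0,0,0],"twist":0},{"dp":[0,0,-0.02],"twist":0},{"dp":[0,0,-0.03],"twist":0},{"dp":[0,0,-0.03],"twist":0},{"dp":[0,0,-0.03],"twist":0},{"dp":[0,0,-0.02],"twist":0}], "jaw": 0.65}}

```text
time_s: 31.6
eef_pos: [0.4967, -0.2575, 0.1505]
ee_rot: [-0.422, 0.906, 0.005, -0.032]
force: [0.1, -0.1, -0.9]
finger_gap: 0.0594
```

Request:
{"name": "servo_tool", "arguments": {"targets": [{"dp":[0,0,0],"twist":-0.131},{"dp":[0,0,0],"twist":-0.131},{"dp":[0,0,0],"twist":-0.131},{"dp":[0,0,0],"twist":-0.131},{"dp":[0,0,0],"twist":-0.131},{"dp":[0,0,0],"twist":-0.131},{"dp":[0,0,0],"twist":-0.131}], "jaw": 0.75}}

```text
time_s: 32.3
eef_pos: [0.4999, -0.2583, 0.1585]
ee_rot: [0.79, -0.612, -0.013, 0.026]
force: [0.5, -0.5, 0.4]
finger_gap: 0.0682
```

Run:
```python
from h import *
st();go([.568,-.0535,.1],-77.3);f=grab_frame("wrist");bars(f);cv2.imwrite("pics/w6.png",f["image"]);bars(grab_frame("top"))
```

```text
clamp xy -293.6 -482.2 tilt deg [-2.95 -1.46] F [ 0.5 -0.5  0.4]
yaw -75.53 pos [ 0.4999 -0.2583  0.1585] q6 0.79 twist 0.031 dp mm [-184.8 -111.5   58.5] gap 0.0682 t 32.3
bar px [338. 182.] c 509 -274 size 100 44 yaw -39.5
bar px [375. 236.] c 465 -326 size 100 50 yaw -38.7
bar px [333. 162.] c 592 -47 size 94 35 yaw 12.7
```

View pics/w6.png

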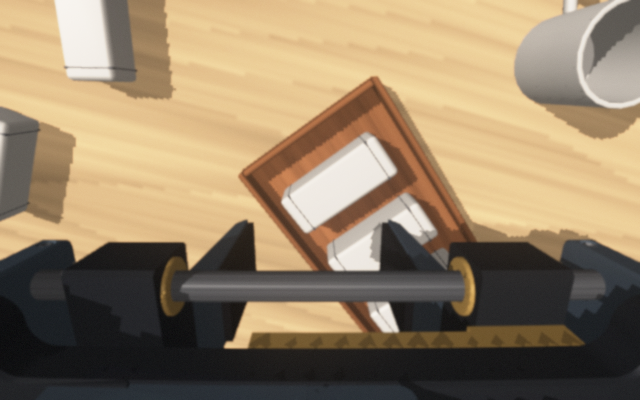

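All three hollow bars lie flat in the tray. Now the bar at (0.592, -0.047).

Request:
{"name": "servo_tool", "arguments": {"targets": [{"dp":[-0.026,-0.0155,0],"twist":0.031},{"dp":[-0.026,-0.0155,0.007],"twist":0},{"dp":[-0.026,-0.0155,0.008],"twist":0},{"dp":[-0.026,-0.0155,0.008],"twist":0},{"dp":[-0.026,-0.0155,0.008],"twist":0},{"dp":[-0.026,-0.0155,0.008],"twist":0},{"dp":[-0.022,-0.014,0.008],"twist":0},{"dp":[0,0,0],"twist":0}]}}

```text
time_s: 33.2
eef_pos: [0.5693, -0.0574, 0.1036]
ee_rot: [0.766, -0.643, -0.009, 0.025]
force: [1.0, -0.4, -0.1]
finger_gap: 0.0685
```

```bash
cat >> h.py <<'E'
def dn(p,yaw):
    "like go, but allows for the sideways drift of moving down along the tilted tool z"
    o=get_obs(); M=R.from_quat(o["ee_rot"]).as_matrix(); h=o["eef_pos"][2]-p[2]
    go([p[0]-M[0,2]*h,p[1]-M[1,2]*h,p[2]],yaw,o)
E
python3 - <<'E'
from h import *
st();dn([.568,-.0535,.007],-77.3);bars(grab_frame("wrist"))
E
```

```text
clamp xy -133.8 -342.1 tilt deg [-2.62 -1.59] F [ 1.  -0.4 -0.1]
yaw -79.99 pos [ 0.5693 -0.0574  0.1036] q6 1.23 twist -0.047 dp mm [-5.7 -4.5 96.6] gap 0.0685 t 33.2
bar px [306. 171.] c 594 -47 size 98 37 yaw 12.7
```

Request:
{"name": "servo_tool", "arguments": {"targets": [{"dp":[-0.007,-0.006,0.01],"twist":-0.047},{"dp":[0,0,0.02],"twist":0},{"dp":[0,0,0.02],"twist":0},{"dp":[0,0,0.005],"twist":0}]}}

```text
time_s: 33.65
eef_pos: [0.5728, -0.0541, 0.0481]
ee_rot: [0.781, -0.625, -0.007, 0.024]
force: [0.0, -0.5, -0.4]
finger_gap: 0.0683
```

Run:
```python
from h import *
st();dn([.5695,-.0525,.007],-77.3)
```

```text
clamp xy -129.0 -340.9 tilt deg [-2.36 -1.68] F [ 0.  -0.5 -0.4]
yaw -77.31 pos [ 0.5728 -0.0541  0.0481] q6 1.2 twist -0.0 dp mm [-3.1  1.  41.1] gap 0.0683 t 33.65
```

Request:
{"name": "servo_tool", "arguments": {"targets": [{"dp":[-0.003,0.001,0.015],"twist":0},{"dp":[0,0,0.02],"twist":0},{"dp":[0,0,0.006],"twist":0}]}}

```text
time_s: 33.95
eef_pos: [0.5703, -0.0541, 0.0068]
ee_rot: [0.78, -0.625, -0.006, 0.024]
force: [0.3, 0.7, -0.6]
finger_gap: 0.0682
```

Request:
{"name": "servo_tool", "arguments": {"targets": [{"dp":[0,0,0],"twist":0},{"dp":[0,0,0],"twist":0},{"dp":[0,0,0],"twist":0},{"dp":[0,0,0],"twist":0}], "jaw": 0.2}}

```text
time_s: 34.35
eef_pos: [0.5712, -0.0549, 0.0087]
ee_rot: [0.78, -0.626, -0.005, 0.024]
force: [0.1, -0.8, -1.7]
finger_gap: 0.0397
```

Request:
{"name": "servo_tool", "arguments": {"targets": [{"dp":[0,0,-0.02],"twist":0},{"dp":[0,0,-0.03],"twist":0},{"dp":[0,0,-0.03],"twist":0},{"dp":[0,0,-0.03],"twist":0},{"dp":[0,0,-0.02],"twist":0},{"dp":[0,0,0],"twist":0}]}}

```text
time_s: 34.95
eef_pos: [0.5755, -0.0507, 0.1446]
ee_rot: [0.78, -0.625, -0.006, 0.024]
force: [0.4, -0.1, -2.9]
finger_gap: 0.04
```

Run:
```python
from h import *
weigh(5);st();go(cl(-.115,-.085,.12),-60.3)
```

```text
Fz [-2.8  -4.87 -4.07 -3.05 -4.01]
clamp xy -126.9 -337.9 tilt deg [-2.62 -1.63] F [-0.1  0.2 -4. ]
yaw -77.43 pos [ 0.5732 -0.0504  0.1404] q6 1.2 twist -0.299 dp mm [-252.9  -11.9   20.4] gap 0.0402 t 35.2
```

About 3.8 N, so this one is solid. It goes to the right bay.

Request:
{"name": "servo_tool", "arguments": {"targets": [{"dp":[0,0,0],"twist":-0.15},{"dp":[0,0,0],"twist":-0.15},{"dp":[-0.03,-0.0015,0],"twist":0},{"dp":[-0.03,-0.0015,0],"twist":0},{"dp":[-0.03,-0.0015,0],"twist":0},{"dp":[-0.03,-0.0015,0],"twist":0},{"dp":[-0.03,-0.0015,0],"twist":0},{"dp":[-0.03,-0.0015,0],"twist":0},{"dp":[-0.03,-0.0015,0],"twist":0},{"dp":[-0.02,-0.001,0],"twist":0}]}}

```text
time_s: 36.2
eef_pos: [0.458, 0.1578, 0.1286]
ee_rot: [0.867, -0.498, -0.021, 0.028]
force: [0.0, 1.2, -2.8]
finger_gap: 0.0397
```

Request:
{"name": "servo_tool", "arguments": {"targets": [{"dp":[0,0,0],"twist":0}]}}

```text
time_s: 36.3
eef_pos: [0.4562, 0.1594, 0.1276]
ee_rot: [0.867, -0.497, -0.022, 0.029]
force: [0.5, 0.2, -3.6]
finger_gap: 0.0401
```

Run:
```python
from h import *
st();dn(cl(-.115,-.086,.0165),-60.3);f=grab_frame("wrist");cv2.imwrite("pics/w7.png",f["image"])
```

```text
clamp xy -124.6 -97.7 tilt deg [-3.79 -1.66] F [ 0.5  0.2 -3.6]
yaw -59.66 pos [0.4562 0.1594 0.1276] q6 1.27 twist 0.011 dp mm [-10.9 -17.6 111.1] gap 0.0401 t 36.3
```

View pics/w7.png

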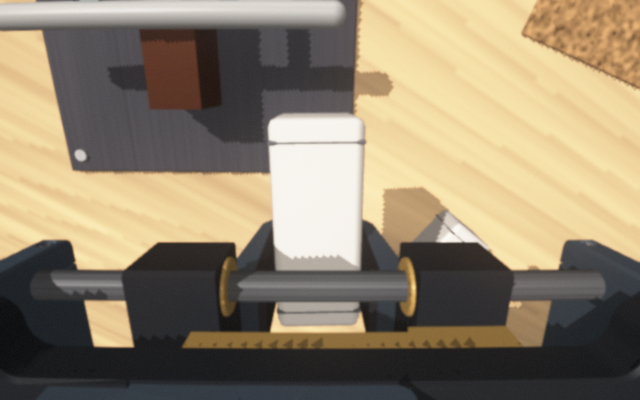

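Request:
{"name": "servo_tool", "arguments": {"targets": [{"dp":[-0.011,-0.018,0.02],"twist":0.011},{"dp":[0,0,0.03],"twist":0},{"dp":[0,0,0.025],"twist":0}]}}

```text
time_s: 36.65
eef_pos: [0.4653, 0.1744, 0.0507]
ee_rot: [0.864, -0.502, -0.019, 0.028]
force: [0.9, 0.2, -3.3]
finger_gap: 0.04
```

Run:
```python
from h import *
st();dn(cl(-.11,-.086,.018),-60.3)
```

```text
clamp xy -109.3 -89.2 tilt deg [-3.46 -1.63] F [ 0.9  0.2 -3.3]
yaw -60.35 pos [0.4653 0.1744 0.0507] q6 1.31 twist -0.001 dp mm [-3.  -1.4 32.7] gap 0.04 t 36.65
```

Request:
{"name": "servo_tool", "arguments": {"targets": [{"dp":[-0.004,0,0.015],"twist":0},{"dp":[0,0,0.012],"twist":0},{"dp":[0,-0.012,-0.0005],"twist":0},{"dp":[0,-0.012,-0.001],"twist":0}]}}

```text
time_s: 37.05
eef_pos: [0.4817, 0.1857, 0.0177]
ee_rot: [0.863, -0.503, -0.022, 0.031]
force: [0.3, -0.4, -3.4]
finger_gap: 0.0395
```

Run:
```python
from h import *
st();go(cl(-.039,-.086,.0165),-60.3)
```

```text
clamp xy -89.4 -87.5 tilt deg [-3.95 -1.78] F [ 0.3 -0.4 -3.4]
yaw -60.52 pos [0.4817 0.1857 0.0177] q6 1.33 twist -0.004 dp mm [ -1.5 -50.4   1.2] gap 0.0395 t 37.05
```

Request:
{"name": "servo_tool", "arguments": {"targets": [{"dp":[-0.001,-0.012,-0.001],"twist":0},{"dp":[0,-0.012,-0.001],"twist":0},{"dp":[0,-0.012,-0.001],"twist":0}]}}

```text
time_s: 37.35
eef_pos: [0.5187, 0.2057, 0.0197]
ee_rot: [0.863, -0.504, -0.021, 0.029]
force: [1.1, 0.1, -4.1]
finger_gap: 0.0399
```

Run:
```python
from h import *
st();go(cl(-.039,-.086,.0165),-60.3)
```

```text
clamp xy -47.4 -88.5 tilt deg [-3.74 -1.72] F [ 1.1  0.1 -4.1]
yaw -60.6 pos [0.5187 0.2057 0.0197] q6 1.34 twist -0.005 dp mm [-2.5 -8.4  3.2] gap 0.0399 t 37.35
```

Request:
{"name": "servo_tool", "arguments": {"targets": [{"dp":[-0.002,-0.003,0.002],"twist":0},{"dp":[0,-0.003,0.001],"twist":0},{"dp":[0,-0.003,0],"twist":0}]}}

```text
time_s: 37.65
eef_pos: [0.5285, 0.2126, 0.0172]
ee_rot: [0.863, -0.504, -0.02, 0.029]
force: [-10.5, -11.3, 3.8]
finger_gap: 0.0398
```

Run:
```python
from h import *
st();go(cl(-.039,-.086,.0165),-60.3)
```

```text
clamp xy -35.4 -87.3 tilt deg [-3.61 -1.7 ] F [-10.5 -11.3   3.8]
yaw -60.6 pos [0.5285 0.2126 0.0172] q6 1.35 twist -0.005 dp mm [-1.3  3.6  0.7] gap 0.0398 t 37.65
```

Request:
{"name": "servo_tool", "arguments": {"targets": [{"dp":[0,0,0.001],"twist":0},{"dp":[0,0,0],"twist":0},{"dp":[0,0,0],"twist":0},{"dp":[0,0,0],"twist":0}], "jaw": 0.65}}

```text
time_s: 38.05
eef_pos: [0.5287, 0.2124, 0.0168]
ee_rot: [0.863, -0.504, -0.019, 0.029]
force: [0.3, -0.5, -0.3]
finger_gap: 0.0593
```

Request:
{"name": "servo_tool", "arguments": {"targets": [{"dp":[0,0.005,-0.02],"twist":0},{"dp":[0,0.02,-0.03],"twist":0},{"dp":[0,0.02,-0.03],"twist":0},{"dp":[0,0.02,-0.03],"twist":0},{"dp":[0,0.02,-0.03],"twist":0}]}}

```text
time_s: 38.55
eef_pos: [0.4611, 0.1739, 0.1637]
ee_rot: [0.863, -0.504, -0.021, 0.03]
force: [-0.3, -0.1, 0.1]
finger_gap: 0.0597
```

Run:
```python
from h import *
st();f=grab_frame("wrist");cv2.imwrite("pics/w8.png",f["image"]);f=grab_frame("top");bars(f);go([.419,.04,.12],-98)
```

```text
clamp xy -113.1 -87.6 tilt deg [-3.82 -1.76] F [-0.3 -0.1  0.1]
bar px [424. 194.] c 508 -277 size 96 37 yaw -39.7
bar px [450. 208.] c 471 -340 size 70 36 yaw -39.4
bar px [300. 210.] c 461 35 size 61 32 yaw -9.2
bar px [471. 231.] c 413 -389 size 96 36 yaw -40.4
yaw -60.6 pos [0.4619 0.1739 0.1661] q6 1.31 twist 0.653 dp mm [138.6  23.8  46.1] gap 0.0595 t 38.65
```

View pics/w8.png

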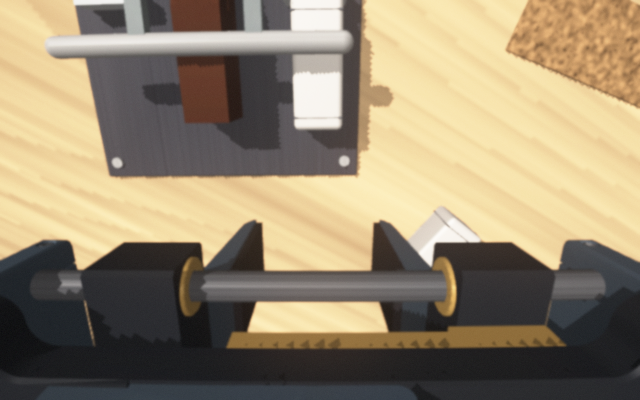

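Request:
{"name": "servo_tool", "arguments": {"targets": [{"dp":[0,0,0],"twist":0.13},{"dp":[0,0,0],"twist":0.13},{"dp":[0,0,0],"twist":0.13},{"dp":[0,0,0],"twist":0.13},{"dp":[0,0,0],"twist":0.13},{"dp":[0.033,0.006,0.01],"twist":0},{"dp":[0.033,0.006,0.01],"twist":0},{"dp":[0.033,0.006,0.01],"twist":0},{"dp":[0.03,0.006,0.01],"twist":0}], "jaw": 0.75}}

```text
time_s: 39.55
eef_pos: [0.4177, 0.0495, 0.1306]
ee_rot: [-0.647, 0.761, 0.007, -0.03]
force: [1.0, -0.4, -0.4]
finger_gap: 0.0679
```

Run:
```python
from h import *
st();dn([.419,.0395,.007],-98);bars(grab_frame("wrist"))
# bar in right bay, seen from top
f=grab_frame("top"); im=f["image"]; cv2.imwrite("pics/t8.png",im)
```

```text
clamp xy -212.5 -174.1 tilt deg [-3.1  -1.57] F [ 1.  -0.4 -0.4]
yaw -99.2 pos [0.4177 0.0495 0.1306] q6 1.75 twist -0.021 dp mm [  5.4  -8.9 123.6] gap 0.0679 t 39.55
bar px [323. 159.] c 446 37 size 98 38 yaw -8.0
```

Request:
{"name": "servo_tool", "arguments": {"targets": [{"dp":[0.004,-0.011,0.02],"twist":-0.021},{"dp":[0,0,0.03],"twist":0},{"dp":[0,0,0.025],"twist":0},{"dp":[0,0,0.005],"twist":0}]}}

```text
time_s: 40.05
eef_pos: [0.4252, 0.0403, 0.0479]
ee_rot: [-0.654, 0.756, 0.007, -0.028]
force: [0.3, -0.7, 0.4]
finger_gap: 0.0685
```

Run:
```python
from h import *
st();dn([.421,.0405,.007],-98)
```

```text
clamp xy -210.5 -185.8 tilt deg [-2.96 -1.55] F [ 0.3 -0.7  0.4]
yaw -98.25 pos [0.4252 0.0403 0.0479] q6 1.73 twist -0.004 dp mm [-1.   2.3 40.9] gap 0.0685 t 40.05
```

Request:
{"name": "servo_tool", "arguments": {"targets": [{"dp":[-0.001,0.002,0.015],"twist":-0.004},{"dp":[0,0,0.02],"twist":0},{"dp":[0,0,0.006],"twist":0}]}}

```text
time_s: 40.35
eef_pos: [0.4232, 0.0415, 0.0067]
ee_rot: [-0.656, 0.755, 0.006, -0.028]
force: [0.0, -0.1, 0.8]
finger_gap: 0.0687
```

Request:
{"name": "servo_tool", "arguments": {"targets": [{"dp":[0,0,0],"twist":0},{"dp":[0,0,0],"twist":0},{"dp":[0,0,0],"twist":0},{"dp":[0,0,0],"twist":0}], "jaw": 0.2}}

```text
time_s: 40.75
eef_pos: [0.4246, 0.0419, 0.0088]
ee_rot: [-0.656, 0.754, 0.005, -0.027]
force: [0.5, 0.5, -2.8]
finger_gap: 0.0402
```

Request:
{"name": "servo_tool", "arguments": {"targets": [{"dp":[0,0,-0.02],"twist":0},{"dp":[0,0,-0.03],"twist":0},{"dp":[0,0,-0.03],"twist":0},{"dp":[0,0,-0.03],"twist":0},{"dp":[0,0,-0.02],"twist":0}]}}

```text
time_s: 41.25
eef_pos: [0.429, 0.0458, 0.1429]
ee_rot: [-0.656, 0.755, 0.007, -0.029]
force: [0.9, -0.3, -4.3]
finger_gap: 0.0396
```

Run:
```python
from h import *
weigh(5);st();go(cl(-.12,.085,.12),-60.3)
```

```text
Fz [ 1.35 -4.12 -4.74 -4.49 -4.3 ]
clamp xy -205.3 -182.6 tilt deg [-3.16 -1.53] F [ 0.1  0.2 -4.3]
yaw -97.98 pos [0.4281 0.0457 0.14  ] q6 1.72 twist -0.658 dp mm [-267.6  -85.3   20. ] gap 0.0398 t 41.5
```

Solid (about 4.3 N). It goes to the left bay.

Request:
{"name": "servo_tool", "arguments": {"targets": [{"dp":[0,0,0],"twist":-0.132},{"dp":[0,0,0],"twist":-0.132},{"dp":[0,0,0],"twist":-0.132},{"dp":[0,0,0],"twist":-0.132},{"dp":[0,0,0],"twist":-0.132}]}}

```text
time_s: 42.0
eef_pos: [0.4236, 0.0455, 0.1337]
ee_rot: [0.87, -0.492, -0.023, 0.028]
force: [-0.6, 0.2, -3.4]
finger_gap: 0.0399
```

Request:
{"name": "servo_tool", "arguments": {"targets": [{"dp":[-0.033,-0.0105,0],"twist":0},{"dp":[-0.033,-0.0105,0],"twist":0},{"dp":[-0.033,-0.0105,0],"twist":0},{"dp":[-0.033,-0.0105,0],"twist":0},{"dp":[-0.033,-0.0105,0],"twist":0},{"dp":[-0.033,-0.0105,0],"twist":0},{"dp":[-0.033,-0.0105,0],"twist":0},{"dp":[-0.025,-0.0105,0],"twist":0},{"dp":[0,0,0],"twist":0}]}}

```text
time_s: 42.9
eef_pos: [0.3531, 0.3143, 0.1182]
ee_rot: [0.871, -0.49, -0.029, 0.036]
force: [-0.0, 0.2, -4.7]
finger_gap: 0.0398
```

Run:
```python
from h import *
st();dn(cl(-.115,.084,.0175),-60.3);f=grab_frame("wrist");cv2.imwrite("pics/w9.png",f["image"])
g=cv2.imread("pics/w8.png")
```

```text
clamp xy -137.4 87.9 tilt deg [-4.97 -1.95] F [-0.   0.2 -4.7]
yaw -58.78 pos [0.3531 0.3143 0.1182] q6 1.6 twist 0.027 dp mm [  5.2 -31.7 100.7] gap 0.0398 t 42.9
```

Request:
{"name": "servo_tool", "arguments": {"targets": [{"dp":[0.005,-0.02,0.02],"twist":0.027},{"dp":[0,-0.012,0.03],"twist":0},{"dp":[0,0,0.025],"twist":0}]}}

```text
time_s: 43.25
eef_pos: [0.3776, 0.321, 0.038]
ee_rot: [0.864, -0.502, -0.029, 0.037]
force: [-0.1, -0.2, -4.2]
finger_gap: 0.04
```

Run:
```python
from h import *
st();dn(cl(-.11,.084,.019),-60.3)
```

```text
clamp xy -112.8 81.6 tilt deg [-4.94 -2.  ] F [-0.1 -0.2 -4.2]
yaw -60.37 pos [0.3776 0.321  0.038 ] q6 1.61 twist -0.001 dp mm [-2.2 -4.5 19. ] gap 0.04 t 43.25
```

Request:
{"name": "servo_tool", "arguments": {"targets": [{"dp":[-0.003,-0.003,0.012],"twist":0},{"dp":[0,-0.012,0.002],"twist":0},{"dp":[0,-0.012,-0.0012],"twist":0},{"dp":[0,-0.012,-0.0012],"twist":0}]}}

```text
time_s: 43.65
eef_pos: [0.4076, 0.3392, 0.0192]
ee_rot: [0.863, -0.503, -0.031, 0.042]
force: [0.9, 0.5, -3.1]
finger_gap: 0.0399
```

Run:
```python
from h import *
st();go(cl(-.034,.084,.0165),-60.3)
```

```text
clamp xy -77.7 82.6 tilt deg [-5.46 -2.34] F [ 0.9  0.5 -3.1]
yaw -60.49 pos [0.4076 0.3392 0.0192] q6 1.61 twist -0.003 dp mm [ -1.4 -43.7   2.7] gap 0.0399 t 43.65
```

Request:
{"name": "servo_tool", "arguments": {"targets": [{"dp":[-0.001,-0.012,-0.002],"twist":0},{"dp":[0,-0.012,-0.0012],"twist":0},{"dp":[0,-0.01,-0.001],"twist":0}]}}

```text
time_s: 43.95
eef_pos: [0.4432, 0.3598, 0.0236]
ee_rot: [0.863, -0.503, -0.029, 0.039]
force: [0.7, -0.8, -3.8]
finger_gap: 0.0399
```

Run:
```python
from h import *
st();go(cl(-.034,.084,.0165),-60.3)
```

```text
clamp xy -36.6 82.9 tilt deg [-5.14 -2.15] F [ 0.7 -0.8 -3.8]
yaw -60.51 pos [0.4432 0.3598 0.0236] q6 1.61 twist -0.004 dp mm [-1.1 -2.6  7.1] gap 0.0399 t 43.95
```

Request:
{"name": "servo_tool", "arguments": {"targets": [{"dp":[0,0,0.004],"twist":0},{"dp":[0,-0.002,0.002],"twist":0},{"dp":[0,-0.003,0],"twist":0}]}}

```text
time_s: 44.25
eef_pos: [0.4454, 0.3606, 0.0188]
ee_rot: [0.863, -0.503, -0.031, 0.042]
force: [-20.1, -10.7, 11.1]
finger_gap: 0.0398
```

Run:
```python
from h import *
st();go(cl(-.034,.084,.0165),-60.3)
```

```text
clamp xy -34.2 82.4 tilt deg [-5.44 -2.33] F [-20.1 -10.7  11.1]
yaw -60.51 pos [0.4454 0.3606 0.0188] q6 1.61 twist -0.004 dp mm [-1.6 -0.2  2.3] gap 0.0398 t 44.25
```

Request:
{"name": "servo_tool", "arguments": {"targets": [{"dp":[0,0,0],"twist":0},{"dp":[0,0,0],"twist":0},{"dp":[0,0,0],"twist":0},{"dp":[0,0,0],"twist":0}], "jaw": 0.65}}

```text
time_s: 44.65
eef_pos: [0.4467, 0.3612, 0.0205]
ee_rot: [0.863, -0.503, -0.03, 0.04]
force: [0.3, -0.7, 0.1]
finger_gap: 0.0593
```

Request:
{"name": "servo_tool", "arguments": {"targets": [{"dp":[0,0.005,-0.02],"twist":0},{"dp":[0,0.02,-0.03],"twist":0},{"dp":[0,0.02,-0.03],"twist":0},{"dp":[0.02,0.02,-0.03],"twist":0},{"dp":[0.035,0.02,-0.02],"twist":0},{"dp":[0.03,0,0],"twist":0},{"dp":[0,0,0],"twist":0}]}}

```text
time_s: 45.35
eef_pos: [0.4276, 0.2483, 0.1634]
ee_rot: [0.864, -0.502, -0.028, 0.038]
force: [0.2, -0.1, -0.2]
finger_gap: 0.0593
```

Run:
```python
from h import *
st();f=grab_frame("wrist");cv2.imwrite("pics/w10.png",cv2.resize(f["image"][:230,60:500],(800,418)))
go(cl(-.039,0,.028),-60.3)
```

```text
clamp xy -105.4 -6.3 tilt deg [-4.95 -2.13] F [ 0.2 -0.1 -0.2]
yaw -60.37 pos [0.4269 0.2494 0.1634] q6 1.46 twist -0.001 dp mm [ -5.  -66.4 135.4] gap 0.0595 t 45.4
```

View pics/w10.png

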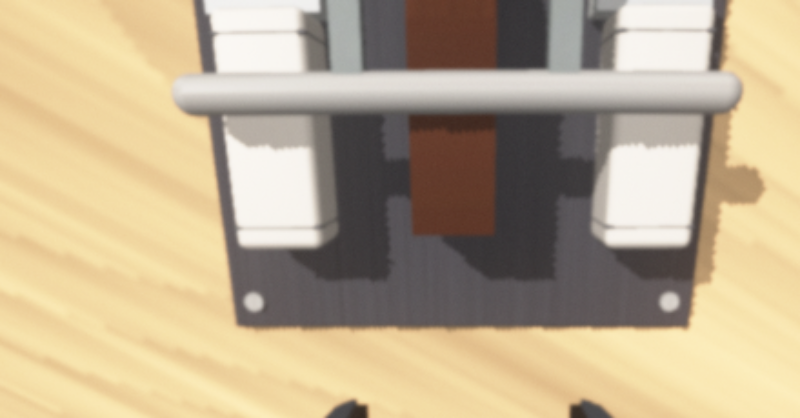

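Run:
```python
from h import *
f=grab_frame("wrist"); k=440/800
s=lambda L:[(60+a*k,b*k) for a,b in L]
c=lambda P:(np.c_[(P[:,:2]-CO)@CX,(P[:,:2]-CO)@CY]*1000).round(1).tolist()
print("plate",c(plane(f,s([(238,326),(688,326)]),.006)))
print("bars rear bottom z.006",c(plane(f,s([(240,247),(325,247),(604,247),(690,247)]),.01)))
print("bars top band z.046",c(plane(f,s([(232,228),(324,228),(600,228),(697,228)]),.046)))
print("bars front top",c(plane(f,s([(213,32),(305,32),(613,32),(712,32)]),.046)))
print("xbar ends",c(plane(f,s([(173,92),(742,90)]),.064)),"wedge end",c(plane(f,s([(413,235),(496,235)]),.056)))
dn(cl(-.039,0,.028),-60.3)
```

```text
plate [[-112.5, 124.0], [-111.8, -123.6]]
bars rear bottom z.006 [[-68.3, 115.7], [-68.4, 71.0], [-68.3, -73.5], [-68.1, -117.9]]
bars top band z.046 [[-53.7, 104.3], [-53.9, 61.9], [-53.8, -63.5], [-53.6, -107.5]]
bars front top [[26.7, 102.0], [26.2, 63.5], [25.8, -63.2], [26.1, -104.0]]
xbar ends [[2.6, 114.1], [2.8, -112.3]] wedge end [[-55.6, 20.4], [-55.6, -16.1]]
yaw -60.33 pos [0.4264 0.2502 0.1629] q6 1.46 twist -0.001 dp mm [ -2.5 -79.3 134.9] gap 0.0593 t 45.45
```

Both bars are home: left and right agree within 0.5 mm in x and sit symmetrically at y ≈ ±84. Now to draw the wedge.

Request:
{"name": "servo_tool", "arguments": {"targets": [{"dp":[0,-0.027,0.005],"twist":0},{"dp":[-0.002,-0.027,0.02],"twist":0},{"dp":[0,-0.025,0.025],"twist":0},{"dp":[0,0,0.02],"twist":0},{"dp":[0,0,0],"twist":0}]}}

```text
time_s: 45.95
eef_pos: [0.4882, 0.2943, 0.0822]
ee_rot: [0.864, -0.5, -0.029, 0.038]
force: [-0.2, -0.1, -0.2]
finger_gap: 0.0593
```

Run:
```python
from h import *
st();dn(cl(-.036,0.001,.026),-60.3)
```

```text
clamp xy -30.0 3.6 tilt deg [-5.01 -2.07] F [-0.2 -0.1 -0.2]
yaw -60.17 pos [0.4882 0.2943 0.0822] q6 1.48 twist 0.002 dp mm [ 3.3  0.8 56.2] gap 0.0593 t 45.95
```

Request:
{"name": "servo_tool", "arguments": {"targets": [{"dp":[0.003,0.002,0.02],"twist":0.002},{"dp":[0,0,0.02],"twist":0},{"dp":[0,0,0.012],"twist":0},{"dp":[0,0,0.003],"twist":0}]}}

```text
time_s: 46.35
eef_pos: [0.4827, 0.2916, 0.028]
ee_rot: [0.865, -0.5, -0.028, 0.037]
force: [0.1, -0.7, 0.7]
finger_gap: 0.0594
```

Run:
```python
from h import *
st();dn(cl(-.036,0.001,.026),-60.3)
```

```text
clamp xy -36.0 4.0 tilt deg [-4.93 -2.02] F [ 0.1 -0.7  0.7]
yaw -60.13 pos [0.4827 0.2916 0.028 ] q6 1.48 twist 0.003 dp mm [ 3.  -0.2  2. ] gap 0.0594 t 46.35
```

Request:
{"name": "servo_tool", "arguments": {"targets": [{"dp":[0.002,0,0.001],"twist":0.002},{"dp":[0,0,0],"twist":0},{"dp":[0,0,0],"twist":0},{"dp":[0,0,0],"twist":0},{"dp":[0,0,0],"twist":0}], "jaw": 0.2, "newtons": 50}}

```text
time_s: 46.85
eef_pos: [0.4845, 0.2905, 0.0293]
ee_rot: [0.864, -0.501, -0.028, 0.036]
force: [-0.0, 0.2, -6.2]
finger_gap: 0.0356
```

Request:
{"name": "servo_tool", "arguments": {"targets": [{"dp":[0,0.01,0.0005],"twist":0},{"dp":[0,0.012,0.001],"twist":0},{"dp":[0,0.012,0.001],"twist":0}]}}

```text
time_s: 47.15
eef_pos: [0.4547, 0.2734, 0.0299]
ee_rot: [0.864, -0.501, -0.027, 0.035]
force: [1.6, 0.3, -4.7]
finger_gap: 0.0361
```

Run:
```python
from h import *
st();go(cl(-.17,0,.028),-60.3)
```

```text
clamp xy -69.4 2.0 tilt deg [-4.65 -1.89] F [ 1.6  0.3 -4.7]
yaw -60.23 pos [0.4547 0.2734 0.0299] q6 1.47 twist 0.001 dp mm [  2.  100.6   1.9] gap 0.0361 t 47.15
```

Request:
{"name": "servo_tool", "arguments": {"targets": [{"dp":[0,0.013,0.001],"twist":0},{"dp":[0,0.013,0.001],"twist":0},{"dp":[0,0.013,0.001],"twist":0},{"dp":[0,0.013,0.001],"twist":0}]}}

```text
time_s: 47.55
eef_pos: [0.4029, 0.244, 0.0311]
ee_rot: [0.864, -0.501, -0.028, 0.036]
force: [0.4, 0.0, -0.9]
finger_gap: 0.0359
```

Run:
```python
from h import *
st();go(cl(-.17,0,.028),-60.3)
```

```text
clamp xy -128.9 2.2 tilt deg [-4.81 -1.96] F [ 0.4  0.  -0.9]
yaw -60.24 pos [0.4029 0.244  0.0311] q6 1.46 twist 0.001 dp mm [ 2.2 41.1  3.1] gap 0.0359 t 47.55
```

Request:
{"name": "servo_tool", "arguments": {"targets": [{"dp":[0,0.015,0.001],"twist":0},{"dp":[0,0.015,0.001],"twist":0},{"dp":[0,0.012,0],"twist":0},{"dp":[0,0,-0.02],"twist":0},{"dp":[0,0,-0.03],"twist":0},{"dp":[0,0,-0.03],"twist":0},{"dp":[0,0,-0.03],"twist":0}]}}

```text
time_s: 48.25
eef_pos: [0.3617, 0.2201, 0.1444]
ee_rot: [0.864, -0.501, -0.032, 0.041]
force: [-0.1, -0.0, -0.7]
finger_gap: 0.0355
```

Run:
```python
from h import *
st()
a=np.radians(98); p=np.array([.697,.002])-.055*np.array([np.cos(a),np.sin(a)]); print(p); go([*p,.14],8)
f=grab_frame("top");m=f["image"];hsv=cv2.cvtColor(m,cv2.COLOR_BGR2HSV)
k=(hsv[...,0]<18)&(hsv[...,1]>110)&(hsv[...,2]<190); k[:95]=0;k[150:]=0;k[:,270:275]=0;k[:,:272]=0;k[:,360:]=0
c=max(cv2.findContours(cv2.morphologyEx(k.astype(np.uint8),cv2.MORPH_CLOSE,np.ones((5,5))),0,2)[0],key=cv2.contourArea).reshape(-1,2);print(cv2.minAreaRect((plane(f,c,.003)[:,:2]*1000).astype(np.float32)))
```

```text
clamp xy -176.6 1.8 tilt deg [-5.54 -2.27] F [-0.1 -0.  -0.7]
[ 0.70465452 -0.05246474]
yaw -60.26 pos [0.3617 0.2201 0.1444] q6 1.45 twist -1.191 dp mm [301.7 317.6   4.4] gap 0.0355 t 48.25
((697.3040771484375, 2.4388275146484375), (76.82329559326172, 180.72027587890625), 10.012740135192871)
```

Request:
{"name": "servo_tool", "arguments": {"targets": [{"dp":[0,0,-0.002],"twist":-0.15},{"dp":[0,0,-0.002],"twist":-0.15},{"dp":[0,0,-0.002],"twist":-0.15},{"dp":[0,0,-0.002],"twist":-0.15},{"dp":[0,0,-0.002],"twist":-0.15},{"dp":[0,0,-0.002],"twist":-0.15},{"dp":[0,0,-0.002],"twist":-0.15},{"dp":[0,0,-0.002],"twist":-0.15}]}}

```text
time_s: 49.1
eef_pos: [0.3573, 0.2177, 0.166]
ee_rot: [0.996, 0.077, -0.047, 0.015]
force: [0.1, 0.5, -0.7]
finger_gap: 0.0358
```

Request:
{"name": "servo_tool", "arguments": {"targets": [{"dp":[0.025,0.028,-0.002],"twist":0},{"dp":[0.025,0.028,-0.002],"twist":0},{"dp":[0.025,0.028,-0.002],"twist":0},{"dp":[0.025,0.028,-0.002],"twist":0},{"dp":[0.025,0.028,-0.002],"twist":0},{"dp":[0.025,0.028,-0.002],"twist":0},{"dp":[0.025,0.028,-0.002],"twist":0},{"dp":[0.025,0.028,-0.002],"twist":0},{"dp":[0.025,0.028,-0.002],"twist":0},{"dp":[0.025,0.028,-0.002],"twist":0}]}}

```text
time_s: 50.1
eef_pos: [0.6456, -0.027, 0.1655]
ee_rot: [0.995, 0.083, -0.05, 0.015]
force: [1.1, -0.2, -1.9]
finger_gap: 0.0361
```

Run:
```python
from h import *
st();go([.7068,-.0517,.12],10)
```

```text
clamp xy -52.4 -353.5 tilt deg [-5.59 -2.14] F [ 1.1 -0.2 -1.9]
yaw 9.53 pos [ 0.6456 -0.027   0.1655] q6 -0.26 twist -0.008 dp mm [55.9 34.9 45.5] gap 0.0361 t 50.1
```

Request:
{"name": "servo_tool", "arguments": {"targets": [{"dp":[0.023,0.011,0.0],"twist":-0.008},{"dp":[0.023,0.011,0.01],"twist":0},{"dp":[0.023,0.01,0.02],"twist":0},{"dp":[0,0,0.025],"twist":0},{"dp":[0,0,0.02],"twist":0}]}}

```text
time_s: 50.6
eef_pos: [0.7144, -0.0555, 0.0826]
ee_rot: [0.995, 0.086, -0.048, 0.015]
force: [0.5, 0.2, -1.6]
finger_gap: 0.0356
```

Run:
```python
from h import *
st();dn([.7068,-.0517,.032],10)
f=grab_frame("wrist");cv2.imwrite("pics/w11.png",f["image"])
```

```text
clamp xy -6.8 -412.3 tilt deg [-5.37 -2.18] F [ 0.5  0.2 -1.6]
yaw 9.77 pos [ 0.7144 -0.0555  0.0826] q6 -0.29 twist -0.004 dp mm [-1.8 -6.1 50.6] gap 0.0356 t 50.6
```

View pics/w11.png

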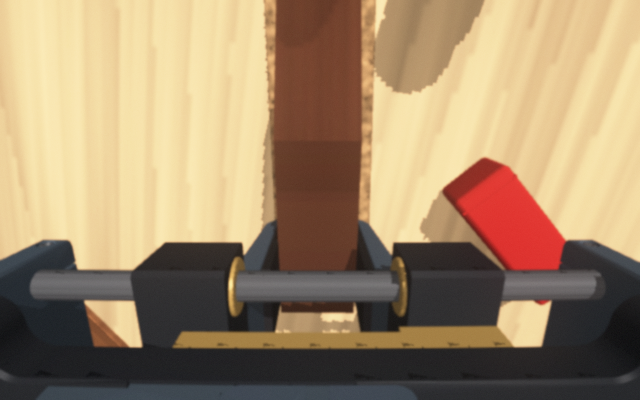

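Request:
{"name": "servo_tool", "arguments": {"targets": [{"dp":[-0.002,-0.006,0.015],"twist":-0.004},{"dp":[0,0,0.02],"twist":0},{"dp":[0,0,0.014],"twist":0}]}}

```text
time_s: 50.95
eef_pos: [0.7026, -0.0516, 0.0303]
ee_rot: [0.995, 0.088, -0.051, 0.014]
force: [-0.2, -1.0, -0.7]
finger_gap: 0.0359
```

Run:
```python
from h import *
st();dn([.7068,-.0517,.029],10)
```

```text
clamp xy -15.0 -403.1 tilt deg [-5.64 -2.14] F [-0.2 -1.  -0.7]
yaw 10.0 pos [ 0.7026 -0.0516  0.0303] q6 -0.29 twist 0.0 dp mm [4.2 0.8 1.3] gap 0.0359 t 50.95
```

Request:
{"name": "servo_tool", "arguments": {"targets": [{"dp":[0.004,0,0.002],"twist":0},{"dp":[0,0,0.002],"twist":0}]}}

```text
time_s: 51.15
eef_pos: [0.7042, -0.051, 0.0278]
ee_rot: [0.995, 0.088, -0.052, 0.014]
force: [1.4, 5.6, 27.7]
finger_gap: 0.0357
```

Run:
```python
from h import *
st();dn([.7068,-.0517,.027],10)
```

```text
clamp xy -13.4 -403.4 tilt deg [-5.81 -2.16] F [ 1.4  5.6 27.7]
yaw 10.0 pos [ 0.7042 -0.051   0.0278] q6 -0.29 twist 0.0 dp mm [2.5 1.1 0.8] gap 0.0357 t 51.15
```

Request:
{"name": "servo_tool", "arguments": {"targets": [{"dp":[0,0,-0.001],"twist":0},{"dp":[0,0,0],"twist":0},{"dp":[0,0,0],"twist":0},{"dp":[0,0,0],"twist":0},{"dp":[0,0,-0.015],"twist":0},{"dp":[0,0,-0.025],"twist":0},{"dp":[0,0,-0.03],"twist":0},{"dp":[0,0,-0.03],"twist":0},{"dp":[0,0,-0.03],"twist":0},{"dp":[0,0,-0.03],"twist":0}], "jaw": 0.7}}

```text
time_s: 52.15
eef_pos: [0.7187, -0.0444, 0.1963]
ee_rot: [0.995, 0.088, -0.055, 0.014]
force: [0.4, 0.0, -0.0]
finger_gap: 0.0644
```

Request:
{"name": "servo_tool", "arguments": {"targets": [{"dp":[-0.04,-0.01,0],"twist":0},{"dp":[-0.04,-0.01,0],"twist":0},{"dp":[-0.04,-0.01,0],"twist":0},{"dp":[-0.04,-0.01,0],"twist":0},{"dp":[-0.04,-0.01,0],"twist":0},{"dp":[-0.02,-0.005,0],"twist":0},{"dp":[0,0,0],"twist":0},{"dp":[0,0,0],"twist":0}]}}

```text
time_s: 52.95
eef_pos: [0.4905, -0.0277, 0.232]
ee_rot: [0.995, 0.087, -0.044, 0.016]
force: [0.3, 0.4, 0.5]
finger_gap: 0.0638
```

Run:
```python
from h import *
st();f=grab_frame("wrist");g=grab_frame("top");h=grab_frame("scene")
cv2.imwrite("pics/w12.png",f["image"]);cv2.imwrite("pics/t12.png",g["image"])
o=np.vstack([np.hstack([cv2.resize(f["image"],(400,250)),cv2.resize(g["image"],(400,250))]),cv2.resize(h["image"][110:290,140:480],(640,340))if 0 else cv2.resize(h["image"][100:290,150:490],(800,350))[:, :800]])
cv2.imwrite("pics/m12.png",o)
```

```text
clamp xy -187.5 -277.2 tilt deg [-4.9  -2.26] F [0.3 0.4 0.5]
```

View pics/m12.png

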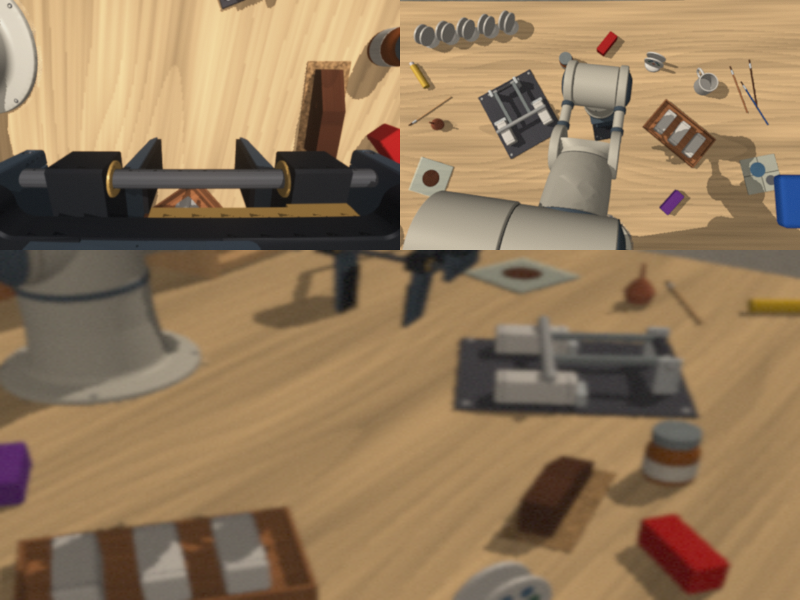

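Request:
{"name": "servo_tool", "arguments": {"targets": [{"dp":[-0.018,0.043,-0.002],"twist":0},{"dp":[-0.018,0.043,-0.002],"twist":0},{"dp":[-0.018,0.043,-0.002],"twist":0},{"dp":[-0.018,0.043,-0.002],"twist":0},{"dp":[-0.018,0.043,-0.002],"twist":0},{"dp":[-0.018,0.043,-0.002],"twist":0},{"dp":[-0.018,0.043,-0.002],"twist":0},{"dp":[-0.018,0.043,-0.002],"twist":0},{"dp":[-0.018,0.043,0],"twist":0},{"dp":[0,0,0],"twist":0}]}}

```text
time_s: 54.1
eef_pos: [0.4059, -0.4564, 0.2689]
ee_rot: [0.995, 0.09, -0.045, 0.016]
force: [0.5, 0.6, -0.7]
finger_gap: 0.0638
```

Run:
```python
from h import *
st();g=grab_frame("top");im=g["image"];bars(g)
a=cv2.resize(im[95:150,270:360],(540,330),interpolation=cv2.INTER_CUBIC); a=cv2.convertScaleAbs(a,alpha=1.8)
b=cv2.resize(im[105:260,120:270],(258,266)); b=cv2.convertScaleAbs(b,alpha=1.3)
o=np.zeros((600,800,3),np.uint8);o[:330,:540]=a;o[:266,542:800]=b;o[332:600,:430]=cv2.resize(im,(430,268));cv2.imwrite("pics/f.png",o)
hsv=cv2.cvtColor(im,cv2.COLOR_BGR2HSV); k=(hsv[...,2]<105)&(hsv[...,1]>60);k[:95]=0;k[150:]=0;k[:,:272]=0;k[:,360:]=0
c=max(cv2.findContours(k.astype(np.uint8),0,2)[0],key=cv2.contourArea).reshape(-1,2)
for z in(.003,.053):print(z,cv2.minAreaRect((plane(g,c,z)[:,:2]*1000).astype(np.float32)))
```

```text
clamp xy -473.4 -607.7 tilt deg [-4.96 -2.27] F [ 0.5  0.6 -0.7]
bar px [424. 194.] c 508 -277 size 96 36 yaw -39.2
bar px [447. 213.] c 462 -332 size 96 36 yaw -38.7
bar px [470. 232.] c 413 -389 size 96 36 yaw -39.6
0.003 ((694.2088623046875, -4.99151611328125), (64.5595474243164, 166.7967529296875), 9.435347557067871)
0.053 ((680.6920166015625, -6.0541534423828125), (62.126800537109375, 160.51133728027344), 9.435380935668945)
```

View pics/f.png

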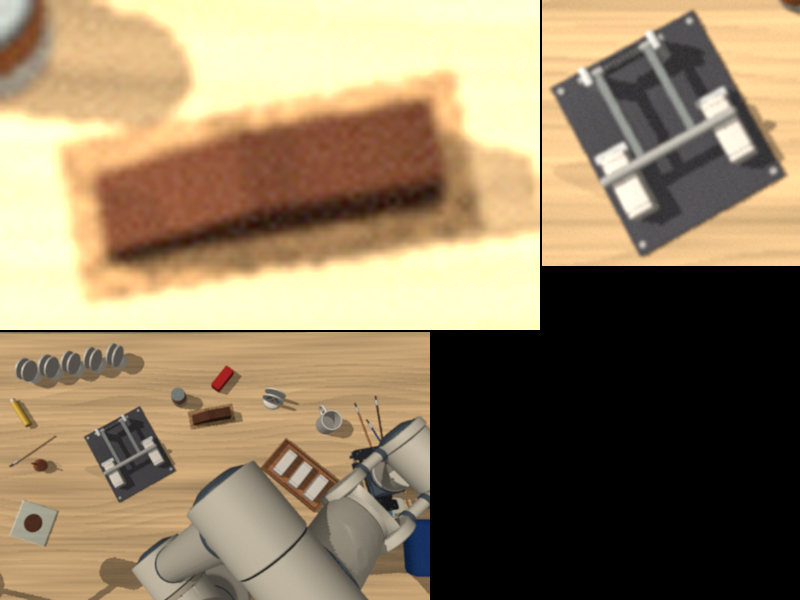

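The final view shows the wedge upright within its mat and the cross bar down on both solid bars at their stops. The three hollow bars lie flat in the tray, and the other objects are where they were. Handing in.

```bash
python3 -c "
from plant import *
print(job_done())"
```

```text
the job is handed in; nothing more can be done
None
```

The job is done and handed in at about 54 s of robot time; no verdict was reported.

**What I did:** I pushed the wedge in until it propped the arm, then weighed each bar in the grip. Three read about 1.4–1.5 N (hollow) and went into the tray. The other two read about 3.8 and 4.3 N (solid) and were slid into the right and left bays until they pressed on the stops at about 15 and 23 N. I then drew the wedge out and set it back on its mat, right way up.

**Last checks:**
- **Tray:** the three hollow bars lie flat, side by side about 75 mm apart.
- **Clamp:** the cross bar is down on both solid bars. Before I drew the wedge, the two bars agreed within 0.5 mm along the bay and sat at about y = ±84 mm; I did not measure them again afterwards.
- **Wedge:** in the last picture it lies inside the mat's outline.
- **Bystanders:** the holder, jar, mug and the red and purple look-alikes looked unmoved, judged by eye only.

**What disagreed:**
- **Clamp position:** the top and wrist cameras differed by up to about 6 mm on the clamp's position, so I relied on contact at the stops.
- **Wedge depth:** while propping the arm, the wedge sat about 3 mm short of its nominal home, but its flat top was under the cross bar.
- **Tool tilt:** the tool slowly tilted to about 6° and could not be levelled with the moves allowed. The wedge and the second solid bar were therefore let go slightly tilted and settled on their own.

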